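Lay out a power stage on the bench mat

TASK

Lay out the power stage on the mat for wiring: set the finned heat sink, fins up, centred on top of the copper-topped power module with its length along the module's, then the square fan flat, centred and square, on top of the heat sink. Stand the tall slim capacitor upright on the white base, midway between its two brass posts, and lay the ring choke flat on the mat in front of the wire openings of the three-pole terminal block (not the two-pole one), centred on that side with a gap of about 15 mm. Set each part down gently instead of dropping it, and leave the stout capacitor where it is.

Things in the scene. Friction and masses are not known exactly. Their poses are not given: they have to be found in the camera images.
- heat_sink: Loose aluminium heat sink, 70 (x) x 46 (y) x 30 mm high: 7 mm base plate with seven 3 mm upright fins that run along x; the outer fins are flush with the sides, so it can be gripped across its 46 mm width. Origin at the centre of the underside, z up. About 0.14 kg. Starts fins up on the mat, as all parts do; the mat is 3 mm thick, so their origins start at height 3 mm.
- fan: Loose square black fan, 40 x 40 mm, 20 mm thick, lying flat with its round grey hub and blades facing up; z up, x and y along its sides. Origin at the centre of the underside. About 0.04 kg. Any of its four quarter turns will do.
- tall_capacitor: Loose tall slim capacitor: upright dark cylinder with a bright top, 30 mm diameter, 60 mm high. Origin at the centre of the underside, z up. About 0.07 kg.
- choke: Loose ring choke (dark ring wound with copper), lying flat: 52 mm outer diameter, 22 mm high, with a hole of about 10 mm that is too narrow for a finger. Origin at the centre of the underside, z up. About 0.09 kg.
- stout_capacitor: Loose stout capacitor, not to be used: upright dark cylinder with a bright top, 44 mm diameter, 32 mm high. Origin at the centre of the underside.
- power_module: Fixed power module: grey block 78 (x) x 52 (y) x 17 mm with a copper plate 70 x 46 mm on top, 18 mm high in all; a low mounting ear with a screw at each end along x (102 mm overall, 9 mm high). Origin at the centre of the underside, z up. The heat sink goes on the copper plate, x along x, either way round.
- post_base: Fixed white base plate 50 (x) x 112 (y) x 4 mm with two upright brass posts of 16 mm diameter at y = +46 and -46 mm, whose tops are 38 mm above the underside. Origin at the centre of the underside, midway between the posts; the tall capacitor stands on the plate over this origin (its foot 4 mm above it).
- three_pole_block: Fixed three-pole terminal block: black, 30 (x) x 66 (y) x 28 mm high, three screws in a row on top along y, three brass wire openings in the side that faces its -x (15 mm from the origin), roughly towards the robot. Origin at the centre of the underside. The choke goes on the mat on the -x side: with a 15 mm gap its centre is at x = -56 mm, y = 0 in this frame.
- two_pole_block: Fixed two-pole terminal block, not used: the same make but 30 (x) x 46 (y) x 28 mm, with two screws and two openings. Origin at the centre of the underside.
Not all that is in view belongs to the job. What is shaped like the choke but purple is not meant.

How it is judged (in metres and radians):
At the end, for the whole second after the job is handed in: Sink on module and fan on sink: centres within 10 mm, seated within 4 mm, level, aligned within 0.2 rad. Tall capacitor upright on the base within 12 mm of the posts' midpoint. Choke flat in front of the three-pole block: gap 3 to 27 mm, centred within 13 mm. All released, at rest (horizontal distance between heat_sink and power_module below 0.01 m and z of heat_sink in the frame of power_module between 0.014 and 0.022 m and angle between the x axis of heat_sink and the x axis of power_module, either way round below 0.2 rad and angle between each of heat_sink, fan, tall_capacitor, choke's own z axis and vertical below 0.1 rad and horizontal distance between fan and heat_sink below 0.01 m and z of fan in the frame of heat_sink between 0.026 and 0.034 m and (angle between the x axis of fan and the x axis of heat_sink, either way round below 0.2 rad or angle between the x axis of fan and the y axis of heat_sink, either way round below 0.2 rad) and horizontal distance between tall_capacitor and post_base below 0.012 m and z of tall_capacitor in the frame of post_base between 0.001 and 0.008 m and x of choke in the frame of three_pole_block between -0.068 and -0.044 m and y of choke in the frame of three_pole_block between -0.013 and 0.013 m and z of choke in the frame of three_pole_block between -0.004 and 0.004 m and linear speed of each of heat_sink, fan, tall_capacitor, choke below 0.02 m/s and angular speed of each of heat_sink, fan, tall_capacitor, choke below 0.2 rad/s and contact force between each of heat_sink, fan, tall_capacitor, choke and the fingers below 0.05 N); the robot touches nothing.
It fails at once if the stout capacitor is shifted by more than 20 mm (distance of stout_capacitor from where it was at the start of the episode above 0.02 m).
It fails at once if the heat sink or the fan is dropped or banged on to the stack (over 0.6 m/s close above its seat) ((horizontal distance between heat_sink and power_module below 0.03 m and z of heat_sink in the frame of power_module below 0.035 m and linear speed of heat_sink above 0.6 m/s) or (horizontal distance between fan and heat_sink below 0.03 m and z of fan in the frame of heat_sink below 0.047 m and linear speed of fan above 0.6 m/s)).
It fails at once if the tall capacitor or the choke is dropped at its place (over 0.6 m/s close above it) ((horizontal distance between tall_capacitor and post_base below 0.03 m and z of tall_capacitor in the frame of post_base below 0.019 m and linear speed of tall_capacitor above 0.6 m/s) or (horizontal distance between choke and three_pole_block below 0.085 m and height (world z) of choke below 0.018 m and linear speed of choke above 0.6 m/s)).
It also fails if it takes over 125 s, if anything falls off the work surface, if the arm or the gripper's body presses on something with over 40 N, if the wrist force passes 120 N, or if a joint passes its speed limit or range.

ROBOT

A 6-joint arm with a two-finger parallel gripper is mounted at the origin on the work surface. World frame = base frame: x ahead of the robot, y to its left, z up, the work surface at z = 0. Lengths are in mm, angles in rad, forces in N, time in s.
With the tool pointing down it reaches from about 275 to 750 mm from the base axis. Payload 10.2 kg.
Tool frame: the origin (TCP) lies at the very end of the fingers, on their centre line; the grasp point (between the pads) lies 19 mm behind it; y points along the fingers, x is the direction in which the jaws open and shut, and the axes are right-handed (so a half turn about y gives the same grasp; the last joint's range is limited). The gripper opens to 85 mm and grips with 20 to 120 N. Pads are 22 mm wide; open, the fingers measure 114 mm over their backs; the gripper's body (76 mm by 85 mm) begins 54 mm behind the grasp point. The pads swing forward as they close: fully open they stand 13 mm farther back than shut.
Start: joints at [-1.561, 0.313, 1.498, -0, 1.331, -0.223], TCP at [121.105, -510.847, 204.294] pointing down, gripper open.
Joint ranges: [-2.94, 2.94], [-0.97, 2.17], [0.19, 2.56], [-1.23, 4.37], [0.02, 3.11], [-2.88, 2.88]. Speed limits (rad/s): [2.39, 2.39, 3.01, 3.14, 3.14, 3.14].

INTERFACE

Orientations are given as a unit quaternion [w, x, y, z].
In Python, from rig import telemetry, imaging, ctrl gives the robot as it stands.
- The arm moves only by the shell command python3 -m handwheel 'ROWS' [FORCE]. ROWS is JSON, a list of rows, each an object with "delta_pos": the shift along the tool's x, y, z in cm, a list of three; "twist": the turn, a rotation vector about the tool's x, y, z in rad, a list of three; "jaw": the opening, from 0 (shut) to 1 (fully open). A call has exactly 10 rows; each row is the pose to reach, as a shift and turn from the pose commanded when the call began, along the tool's axes at that moment; what a row does not reach only later rows make up. A row lasts 1/12 s, in which the tool goes at most 41.7 mm and 7.16 degrees, less where a joint would pass 70% of its speed; a pose out of reach is approached as far as the arm can. A call with a gripper value outside its range is refused whole. The fingers move at their own pace and stop on an object; FORCE is the grip in N (left out, the last holds). Time passes only in rows, so rows that repeat a pose let the fingers close, or fill a call up. It gives the time, the measured TCP pose, the force and the opening at its end, in the units of the state.
- telemetry.sense(): the state, without advancing time (a new reading comes with each control period).
- imaging.capture(name): name is "side" or "top"; returns a dict with "frame" (420x560x3 uint8, red, green, blue), "z_map" (420x560 float32, mm along the optical axis (not along the pixel's ray), 0 where there is no reading), "fx", "fy", "cx", "cy" (pixels), "D" ([k1, k2, p1, p2, k3] as OpenCV has them; the pictures are not rectified), "rvec" (rotation vector, rad) and "tvec" (3), from world to camera coordinates, as OpenCV has them. Camera axes: x right, y down, z forward; pixel columns grow to the right and rows downward; lengths in mm; the calibration is good to about 2 mm. A picture is of the moment at which its call begins.
- ctrl.finish_job(): hands the job in, once; it reports no verdict.
The state is a dict: "time_s": time; "joints": joint angles; "dq": joint speeds; "tau": joint torques, N m; "eef_pos": TCP position; "ee_rot": TCP orientation; "force": force on the tool from outside, world axes, zero at the start; "wrist_torque": the same for the moment, N m; "grip_width": opening from 0.0 (shut) to 1.0 (fully open).
Only numpy, scipy, OpenCV 4.12 (cv2) and the standard library are available. Lean on these libraries where they do the work, as an engineer would, in place of code of your own. Each camera call takes 0.05 s, during which the arm holds its last target.

## Working session

There is one attempt and no reset: what is moved stays moved. The work goes in short steps, Python scripts to look and compute and a shell command to move; the robot and the scene stay as the last step left them, time stands still between calls to the robot, and variables do not carry over. Pictures are saved under pics/ and viewed, and the job is handed in when it is done.

```bash
ls; mkdir -p pics; cat > h.py <<'E'
from rig import telemetry, imaging, ctrl
import numpy as np, cv2
def cap(n):
    c=imaging.capture(n); c['K']=np.array([[c['fx'],0,c['cx']],[0,c['fy'],c['cy']],[0,0,1.]]); c['R']=cv2.Rodrigues(np.array(c['rvec'],float))[0]; c['t']=np.array(c['tvec'],float).ravel(); c['D']=np.array(c['D'],float); return c
def save(c,p): cv2.imwrite('pics/'+p,cv2.cvtColor(c['frame'],cv2.COLOR_RGB2BGR))
def rays(c,px):
    u=cv2.undistortPoints(np.array(px,float).reshape(-1,1,2),c['K'],c['D']).reshape(-1,2)
    d=np.c_[u,np.ones(len(u))]
    return -c['R'].T@c['t'], d@c['R']
def onplane(c,px,z):
    o,d=rays(c,px); return o+d*((z-o[2])/d[:,2])[:,None]
def cloud(c):
    h,w=c['z_map'].shape; uu,vv=np.meshgrid(np.arange(w),np.arange(h))
    o,d=rays(c,np.stack([uu.ravel(),vv.ravel()],1)); P=o+d*c['z_map'].reshape(-1,1); P[c['z_map'].ravel()==0]=np.nan
    return P.reshape(h,w,3)
def toolaxes(s=None):
    from scipy.spatial.transform import Rotation as R
    s=s or telemetry.sense(); q=s['ee_rot']; return R.from_quat([q[1],q[2],q[3],q[0]]).as_matrix()
E
python3 - <<'E'
from h import *
s=telemetry.sense(); print(s); print(toolaxes(s))
for n in('side','top'):
    c=cap(n); save(c,n+'0.png'); print(n,c['fx'],c['D'],-c['R'].T@c['t'],c['R'],(c['z_map']>0).mean())
    np.savez('/tmp/'+n+'0.npz',P=cloud(c),f=c['frame'])
E
```

```text
pics
{'time_s': 0.0, 'joints': array([-1.56141046e+00,  3.13434131e-01,  1.49847361e+00, -9.75116596e-06,
        1.33100970e+00, -2.23415524e-01]), 'dq': array([-2.69225194e-05,  2.29701649e-04, -8.24909499e-04,  3.39180331e-04,
       -2.10123858e-04,  7.41006897e-05]), 'tau': array([ 1.20403911e-04, -4.12271261e+01, -2.59742600e+01, -2.06619329e-04,
        4.17665608e-03, -1.50545816e-06]), 'eef_pos': array([ 121.09431788, -510.52587188,  203.72947641]), 'ee_rot': array([ 0.55504852, -0.55432336,  0.43884333, -0.43825026]), 'force': array([-0.19144779, -0.27527075,  0.95231794]), 'wrist_torque': array([-0.04616496, -0.01168942,  0.00477449]), 'grip_width': 1.0025595718062656}
[[ 2.30706492e-01 -2.19058725e-05  9.73023388e-01]
 [-9.73022528e-01  1.32464233e-03  2.30706317e-01]
 [-1.29396180e-03 -9.99999122e-01  2.84288678e-04]]
side 406.7814451995002 [-0.10345243  0.          0.          0.          0.        ] [  9.65205551 755.38754257 738.14682834] [[-0.80726571 -0.59016637  0.00507246]
 [-0.3788167   0.51153983 -0.77124893]
 [ 0.45257041 -0.62452435 -0.63651344]] 0.9958163265306123
top 457.20160782860927 [-0.01485349  0.          0.          0.          0.        ] [ 435.08302174   78.5938517  1074.89630484] [[ 0.0169003  -0.99984377  0.00517754]
 [-0.99730636 -0.01722662 -0.07129706]
 [ 0.07137512 -0.00395865 -0.99744169]] 0.9959353741496598
```

View pics/top0.png

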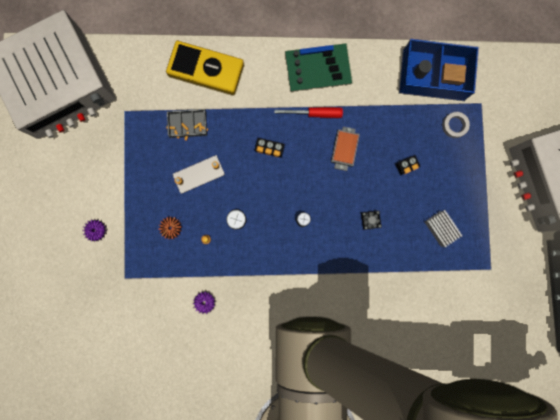

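View pics/side0.png

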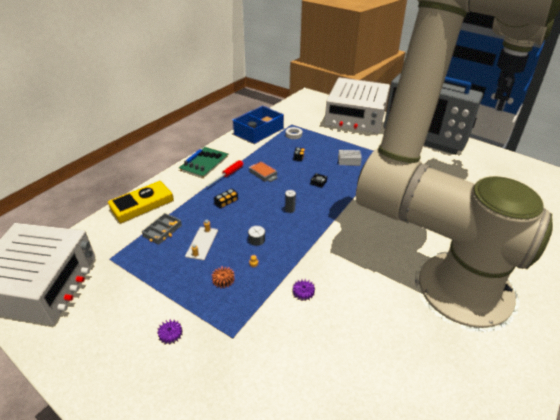

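The top view shows the choke at (171,228), stout capacitor (236,219), tall capacitor (303,219), fan (371,219), heat sink (443,228), module (345,148), post base (198,174), three-pole block (269,147) and two-pole block (408,165). The purple rings are decoys. In the side view the tall capacitor is at (290,200).

```bash
python3 - <<'E'
from h import *
d=np.load('/tmp/top0.npz');P=d['P'];f=d['f']
s=np.load('/tmp/side0.npz');S=s['P'].reshape(-1,3)
# mat z
print('mat z top',np.nanmedian(P[240:260,260:300,2]))
big=cv2.resize(f[100:280,120:500],None,fx=2.1,fy=2.1,interpolation=cv2.INTER_CUBIC)
cv2.imwrite('pics/big0.png',big[:,:,::-1])
its=dict(choke=(171,228),stout=(236,219),tall=(303,219),fan=(371,219),sink=(443,228),module=(345,148),base=(198,174),three=(269,147),two=(408,165),cone=(206,240))
for k,(u,v) in its.items():
    W=P[v-25:v+25,u-30:u+30].reshape(-1,3); c=P[v,u]
    near=np.linalg.norm(W[:,:2]-c[:2],axis=1)<75
    W=W[near]; 
    q=W[W[:,2]>np.nanmedian(P[240:260,260:300,2])+ (2 if k=='base' else 5)]
    n2=S[(np.linalg.norm(S[:,:2]-c[:2],axis=1)<60)]
    r=cv2.minAreaRect(q[:,:2].astype(np.float32))
    print(k,np.round(c),'n',len(q),'rect',np.round(r[0],1),np.round(r[1],1),round(r[2],1),'top z',np.round(np.percentile(q[:,2],[50,90,98]),1),'side z',np.round(np.percentile(n2[:,2],[50,90,98,99.8]),1))
E
```

```text
mat z top 1.7635754465104583
choke [477. 321.   1.] n 373 rect [482.2 323.1] [95.6 70.1] 30.7 top z [21.5 25.3 26.3] side z [ 3.5 23.1 25.3 27.1]
stout [499. 166.  37.] n 313 rect [507.4 179.2] [ 94.5 138.3] 46.7 top z [33.6 35.8 37.6] side z [ 2.4 32.8 35.1 36.5]
tall [500.  15.  60.] n 169 rect [498.9   9.4] [ 89.3 112.4] 8.3 top z [60.8 63.7 65.3] side z [ 2.3 46.5 62.1 63.6]
fan [ 505. -145.   21.] n 292 rect [ 500.3 -146.7] [ 92.8 141.5] 16.0 top z [19.1 23.4 25.3] side z [ 2.6 19.1 22.6 24.8]
sink [ 487. -308.   32.] n 728 rect [ 486.6 -306.9] [109.5  90.7] 27.8 top z [28.8 33.7 35.5] side z [ 8.9 32.6 34.2 35.7]
module [671. -84.  21.] n 868 rect [675.6 -92.9] [109.8 113.7] 77.7 top z [19.5 22.2 23.9] side z [ 7.  20.6 22.3 23.5]
base [605. 260.   6.] n 1201 rect [607.  261.6] [117.  139.6] 1.1 top z [ 5.9  9.9 37.4] side z [ 4.5 12.1 35.8 41.2]
three [668.  94.  28.] n 434 rect [664.7  95.5] [ 92.9 134.7] 10.4 top z [28.  31.  32.5] side z [ 2.8 28.1 29.9 31.5]
two [ 633. -231.   24.] n 321 rect [ 642.2 -237.7] [101.3  99. ] 15.7 top z [27.9 30.6 32.3] side z [ 2.6 27.3 30.  31.9]
cone [450. 234.  29.] n 207 rect [449.5 231.4] [102.4 139.1] 11.5 top z [24.5 35.  37.2] side z [ 2.2  4.7 20.8 28.9]
```

```bash
sleep 1; ls pics
```

```text
big0.png
side0.png
top0.png
```

View pics/big0.png

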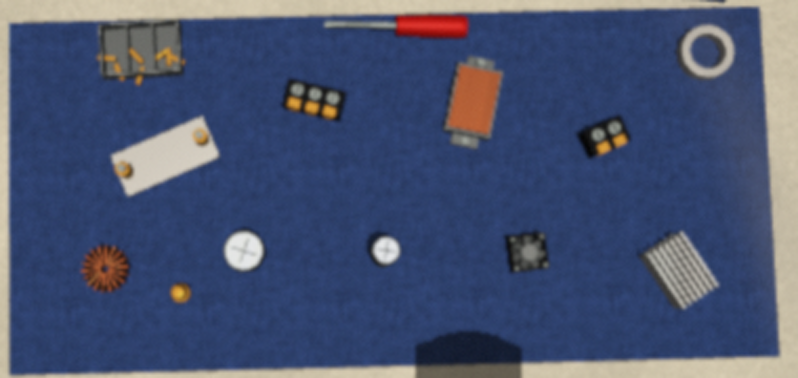

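```bash
cat > meas.py <<'E'
from h import *
def blobs(mask,amin=8):
    n,l,st,ce=cv2.connectedComponentsWithStats(mask.astype(np.uint8),connectivity=8)
    return [(i,st[i,4],ce[i],l==i) for i in range(1,n) if st[i,4]>=amin]
if __name__=='__main__':
    for n in('top','side'):
        c=cap(n); f=c['frame']; hsv=cv2.cvtColor(f,cv2.COLOR_RGB2HSV); H,S,V=[hsv[:,:,i].astype(int) for i in range(3)]
        blue=(H>100)&(H<130)&(S>110)
        P=cloud(c); inm=(P[:,:,0]>400)&(P[:,:,0]<760)&(abs(P[:,:,1])<420)&~np.isnan(P[:,:,0])
        print(n)
        for nm,m,z in (('nonblue',~blue&inm,3),('orange',(H<22)&(S>130)&(V>90)&inm,20),('bright',(S<60)&(V>120)&inm,30)):
            print(nm)
            for i,a,ce,mm in blobs(m):
                if a>1500: continue
                hh=np.nanmedian(P[mm][:,2]); p=onplane(c,[ce],hh)[0]
                print('  a',a,'px',np.round(ce,1),'medz',round(hh,1),'xy',np.round(p[:2],1))
E
python3 meas.py
```

```text
top
nonblue
  a 1162 px [184.7 123. ] medz 7.5 xy [727.  295.2]
  a 408 px [316.5 113.3] medz 22.4 xy [751.4 -16.3]
  a 497 px [456.  125.4] medz 17.5 xy [ 730.5 -347.1]
  a 812 px [478.8 178.2] medz 2.3 xy [ 608.1 -406.1]
  a 963 px [344.9 148.1] medz 19.2 xy [670.7 -84.1]
  a 407 px [268.8 147.5] medz 28.0 xy [666.8  94. ]
  a 1169 px [198.1 173.9] medz 5.7 xy [605.7 260.1]
  a 290 px [408.3 165. ] medz 28.1 xy [ 631.6 -230.2]
  a 338 px [235.7 219. ] medz 33.1 xy [498.9 166.5]
  a 845 px [443.3 228.4] medz 26.8 xy [ 486.  -310.9]
  a 314 px [371.1 219.6] medz 17.5 xy [ 503.9 -146.1]
  a 184 px [303.1 218.9] medz 60.9 xy [500.1  14.4]
  a 448 px [169.6 227.5] medz 21.0 xy [477.5 319.4]
  a 103 px [205.5 239.1] medz 14.7 xy [452.3 236.9]
orange
  a 215 px [325.3 112.8] medz 26.2 xy [752.1 -36.6]
  a 17 px [184.4 126.3] medz 10.5 xy [718.1 295.1]
  a 38 px [199.  126.3] medz 10.7 xy [718.6 260.5]
  a 10 px [172.  127.5] medz 9.6 xy [714.9 324.5]
  a 544 px [345.3 147. ] medz 20.3 xy [672.9 -84.8]
  a 10 px [185.8 137.3] medz 11.5 xy [691.4 290.7]
  a 38 px [259.9 148.7] medz 27.6 xy 
[... 2806 characters left out ...]
[369.4 155.5] medz 3.0 xy [ 448.3 -386.7]
  a 32 px [215.  179.9] medz 17.2 xy [757.   46.9]
  a 11 px [229.9 190.4] medz 28.8 xy [674.1  71.2]
  a 62 px [290.1 192.9] medz 61.3 xy [503.2  12.7]
  a 9 px [224.4 193.3] medz 30.5 xy [675.8  92.8]
  a 9 px [218.4 196.3] medz 29.7 xy [680.9 112.9]
  a 16 px [158.6 217.3] medz 22.1 xy [756.5 272. ]
  a 16 px [165.8 221. ] medz 5.3 xy [745.9 259.2]
  a 11 px [206.  220.8] medz 38.4 xy [627.9 217.7]
  a 15 px [144.2 228.8] medz 21.8 xy [752.  326.2]
  a 30 px [160.7 227.6] medz 4.8 xy [737.2 285.7]
  a 566 px [201.9 242.7] medz 5.9 xy [605.4 261.3]
  a 154 px [256.1 231. ] medz 33.6 xy [501.2 166.5]
  a 30 px [153.1 233.7] medz 6.8 xy [732.9 315.4]
```

```bash
python3 - <<'E'
from h import *
from meas import blobs
T={}
for n in('top','side'):
    c=cap(n); f0=c['frame']; k=4
    f=cv2.resize(f0,None,fx=k,fy=k,interpolation=cv2.INTER_CUBIC)
    hsv=cv2.cvtColor(f,cv2.COLOR_RGB2HSV); H,S,V=[hsv[:,:,i].astype(int) for i in range(3)]
    blue=(H>100)&(H<130)&(S>110)
    M=dict(nb=~blue,org=(H<22)&(S>130)&(V>90),br=(S<60)&(V>120))
    seeds=dict(choke=(477,321,15,'nb',25),stout=(500,167,35,'br',35),tall=(501,13,63,'br',63),fan=(503.5,-146,23,'nb',23),sink=(485,-308,33,'nb',33),module=(673,-84,21,'org',21),base=(605,260,7,'br',7),three=(668,94,31,'nb',31),post1=(621.5,219,41,'org',41),post2=(583,301,41,'org',41))
    print(n)
    for nm,(x,y,z,m,zp) in seeds.items():
        p=cv2.projectPoints(np.array([[x,y,z]],float),c['R'] if 0 else np.array(c['rvec'],float),c['t'],c['K'],c['D'])[0].ravel()
        sx,sy=[(q+.5)*k-.5 for q in p]
        best=min(blobs(M[m],40),key=lambda b:np.min(np.linalg.norm(np.argwhere(b[3])[::7,::-1]-[sx,sy],axis=1)) if b[1]<60000 else 1e9)
        cs=cv2.findContours(best[3].astype(np.uint8),cv2.RETR_EXTERNAL,cv2.CHAIN_APPROX_NONE)[0]
        ct=max(cs,key=cv2.contourArea).reshape(-1,2)
        px=(ct+.5)/k-.5
        Q=onplane(c,px,zp)[:,:2].astype(np.float32)
        r=cv2.minAreaRect(Q); ci=cv2.minEnclosingCircle(Q); m_=cv2.moments(Q.reshape(-1,1,2))
        print(nm,'rect',np.round(r[0],1),np.round(r[1],1),round(r[2],1),'cen',round(m_['m10']/m_['m00'],1),round(m_['m01']/m_['m00'],1),'circ',np.round(ci[0],1),round(ci[1],1))
        if nm in('three','fan','sink'): T[n+nm]=Q
    np.savez('/tmp/Q%s.npz'%n,**T)
E
```

```text
top
choke rect [477.3 318.4] [55.6 55.2] 27.7 cen 477.3 318.5 circ [477.2 318.8] 28.6
stout rect [498.6 167.1] [42.2 42.2] 1.2 cen 498.9 167.1 circ [498.9 166.9] 21.9
tall rect [500.3  13.4] [28.3 28.9] 1.0 cen 500.5 13.2 circ [500.5  13.3] 14.7
fan rect [ 503.6 -145.3] [41.7 43.3] 7.8 cen 503.5 -144.8 circ [ 503.6 -145.4] 27.9
sink rect [ 486.  -308.5] [78.5 59.5] 34.1 cen 485.9 -308.5 circ [ 485.4 -308.5] 46.8
module rect [672.8 -84.5] [45.5 69. ] 79.0 cen 672.7 -84.7 circ [672.6 -84.8] 39.5
base rect [605.6 259.7] [ 53.7 115.3] 24.6 cen 606.5 257.2 circ [606.  259.6] 61.4
three rect [665.7  93.9] [64.4 36.6] 77.4 cen 666.1 93.9 circ [667.6  93.6] 34.3
post1 rect [618.9 213.8] [ 8.4 11.8] 37.7 cen 618.7 213.7 circ [620.3 214.7] 6.0
post2 rect [582.5 295.6] [10.3 12.9] 50.8 cen 582.4 295.1 circ [583.4 297.1] 6.9
side
choke rect [473.4 325.3] [55.3 71. ] 49.6 cen 473.2 325.9 circ [474.4 326.5] 35.5
stout rect [500.4 167. ] [43.  43.7] 2.9 cen 500.4 167.2 circ [500.6 167.5] 22.5
tall rect [502.2  13.9] [28.8 30.8] 35.3 cen 502.4 14.1 circ [502.7  14.1] 15.8
fan rect [ 501.2 -136.4] [44.4 60.8] 9.8 cen 500.4 -136.2 circ [ 501.1 -136.8] 34.5
sink rect [ 478.5 -293. ] [ 80.5 104. ] 31.5 cen 479.2 -292.7 circ [ 479.9 -292.7] 62.6
module rect [674.1 -82.9] [46.7 70.6] 79.5 cen 673.8 -83.0 circ [674.7 -82.7] 39.3
base rect [606.8 260.5] [ 54.4 119.5] 24.5 cen 605.2 263.3 circ [605.4 260.2] 62.9
three rect [658.1 105.3] [79.9 59.7] 78.5 cen 658.3 105.5 circ [658.5 104.9] 45.6
post1 rect [608.5 235. ] [12.5 33.9] 46.0 cen 608.6 234.2 circ [607.2 233.6] 17.0
post2 rect [571.  316.1] [12.4 30.9] 50.8 cen 571.2 315.9 circ [571.9 316.9] 15.8
```

```bash
cat > go.py <<'E'
import sys
from h import *
from scipy.spatial.transform import Rotation as R
# go.py x y z yawdeg : shift/turn from now (tool axes) with tool exactly vertical, jaw yaw mod 180
x,y,z,yaw=map(float,sys.argv[1:5]); s=telemetry.sense(); A=toolaxes(s); p=s['eef_pos']
best=None
for k in (-2,-1,0,1,2):
    a=np.radians(yaw+180*k); X=np.array([np.cos(a),np.sin(a),0]);Y=np.array([0,0,-1.]);B=np.c_[X,Y,np.cross(X,Y)]
    tw=R.from_matrix(A.T@B).as_rotvec()
    if best is None or np.linalg.norm(tw)<np.linalg.norm(best): best=tw
d=A.T@(np.array([x,y,z])-p)/10
print('delta_cm',np.round(d,2),'twist',np.round(best,3),'deg',np.degrees(np.linalg.norm(best)).round(1),'now',np.round(p,1),'yaw',np.degrees(np.arctan2(A[1,0],A[0,0])).round(1),'j6',round(s['joints'][5],2),'tilt',np.round(A[:2,1],4),'F',np.round(s['force'],1),'g',round(s['grip_width'],3),'t',round(s['time_s'],2))
E
python3 - <<'E'
from h import *
for n in('top','side'):
    c=cap(n); P=cloud(c); p=cv2.projectPoints(np.array([[486.,-312,33]]),np.array(c['rvec'],float),c['t'],c['K'],c['D'])[0].ravel().astype(int)
    u,v=p; f=c['frame'][v-28:v+28,u-35:u+35]; cv2.imwrite('pics/sink_%s.png'%n,cv2.resize(f,None,fx=8,fy=8,interpolation=cv2.INTER_CUBIC)[:,:,::-1])
    print(n,u,v)
    g=cv2.cvtColor(cv2.resize(f,None,fx=4,fy=4,interpolation=cv2.INTER_CUBIC),cv2.COLOR_RGB2GRAY)
    ls=cv2.createLineSegmentDetector().detect(g)[0].reshape(-1,4)
    for l in ls:
        a=onplane(c,[[(l[0]+.5)/4-.5+u-35,(l[1]+.5)/4-.5+v-28],[(l[2]+.5)/4-.5+u-35,(l[3]+.5)/4-.5+v-28]],33)[:,:2]
        L=np.linalg.norm(a[1]-a[0])
        if L>35: print(round(L,1),np.round(np.degrees(np.arctan2(*(a[1]-a[0])[::-1]))%180,1),np.round(a.ravel(),1))
E
python3 go.py 486.7 -313.5 120 -55.5
```

```text
top 444 228
71.8 34.2 [ 502.9 -271.2  443.5 -311.5]
69.4 34.0 [ 471.6 -351.6  529.2 -312.8]
63.9 34.1 [ 515.5 -298.8  462.6 -334.6]
62.3 34.2 [ 510.3 -293.6  458.7 -328.6]
65.1 34.1 [ 524.6 -309.9  470.8 -346.4]
38.1 34.2 [ 498.6 -318.9  467.1 -340.2]
63.8 34.2 [ 504.2 -280.5  451.4 -316.3]
58.4 34.2 [ 468.9 -343.4  517.2 -310.6]
65.2 34.2 [ 447.8 -314.5  501.7 -277.8]
53.4 34.1 [ 460.9 -314.2  505.1 -284.3]
43.3 34.2 [ 508.  -286.4  472.3 -310.8]
63.9 34.2 [ 464.9 -337.4  517.8 -301.6]
63.8 34.1 [ 456.7 -325.6  509.6 -289.8]
39.5 34.2 [ 460.3 -332.   492.9 -309.7]
side 350 153
114.2 102.9 [ 424.9 -383.8  450.5 -495.1]
229.8 2.6 [ 660.8 -368.5  431.2 -378.9]
55.9 126.3 [ 393.7 -345.3  426.8 -390.3]
40.8 48.7 [ 472.2 -487.3  499.  -456.7]
67.4 36.4 [ 475.  -354.   529.2 -314. ]
143.5 100.9 [ 436.8 -376.5  409.6 -235.6]
45.0 106.4 [ 407.9 -235.4  395.1 -192.2]
39.7 123.6 [ 444.1 -310.5  466.1 -343.5]
39.2 117.0 [ 503.6 -266.5  485.8 -231.6]
61.6 37.9 [ 499.4 -271.2  450.8 -309. ]
delta_cm [-10.76   8.42  40.12] twist [-0.    -0.369 -0.   ] deg 21.2 now [ 121.1 -510.8  204.2] yaw -76.7 j6 -0.22 tilt [0.     0.0003] F [-0.7  0.2  0. ] g 0.999 t 0.4
```

```bash
sleep 2
```

```text
(no output)
```

View pics/sink_top.png

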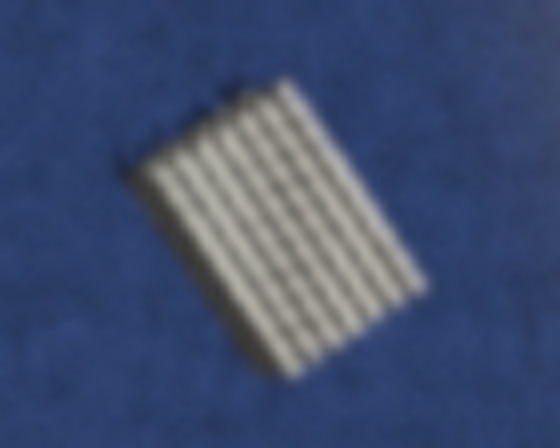

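The sink's fins run at 34.15°, and its centre is about (487.5, -313.7). The picture shows the fins running from (150,165) to (290,375), with the near side face visible on the left.

```bash
python3 -m handwheel '[{"delta_pos":[-2.5,1,8],"twist":[0,-0.09,0],"jaw":1},{"delta_pos":[-4,2,12],"twist":[0,-0.18,0],"jaw":1},{"delta_pos":[-5,3,16],"twist":[0,-0.27,0],"jaw":1},{"delta_pos":[-6,4,20],"twist":[0,-0.364,0],"jaw":1},{"delta_pos":[-7,5,24],"twist":[0,-0.364,0],"jaw":1},{"delta_pos":[-8,6,28],"twist":[0,-0.364,0],"jaw":1},{"delta_pos":[-9,7,32],"twist":[0,-0.364,0],"jaw":1},{"delta_pos":[-10,8,36],"twist":[0,-0.364,0],"jaw":1},{"delta_pos":[-10.7,8.4,40.1],"twist":[0,-0.364,0],"jaw":1},{"delta_pos":[-10.7,8.4,40.1],"twist":[0,-0.364,0],"jaw":1}]' 30; python3 go.py 487.5 -313.7 9 -55.85
```

```text
time_s: 1.23
eef_pos: [481.7, -316.0, 121.1]
ee_rot: [-0.625, 0.625, -0.331, 0.331]
force: [0.6, -1.0, 0.8]
grip_width: 0.995
delta_cm [ 0.14 11.21  0.61] twist [ 0.     0.001 -0.   ] deg 0.0 now [ 481.7 -316.   121.1] yaw -55.8 j6 0.19 tilt [-0.0001  0.    ] F [ 0.6 -1.   0.8] g 0.995 t 1.23
```

```bash
python3 -m handwheel '[{"delta_pos":[0,1.5,0.1],"twist":[0,0,0],"jaw":1},{"delta_pos":[0,3,0.1],"twist":[0,0,0],"jaw":1},{"delta_pos":[0,4.5,0.1],"twist":[0,0,0],"jaw":1},{"delta_pos":[0,6,0.1],"twist":[0,0,0],"jaw":1},{"delta_pos":[0,7,0.1],"twist":[0,0,0],"jaw":1},{"delta_pos":[0,7.5,0.1],"twist":[0,0,0],"jaw":1},{"delta_pos":[0,7.5,0.1],"twist":[0,0,0],"jaw":1},{"delta_pos":[0,7.5,0.1],"twist":[0,0,0],"jaw":1},{"delta_pos":[0,7.5,0.1],"twist":[0,0,0],"jaw":1},{"delta_pos":[0,7.5,0.1],"twist":[0,0,0],"jaw":1}]' 30; python3 go.py 487.5 -313.7 9 -55.85; python3 - <<'E'
from h import *
for n in('top','side'):
    c=cap(n); p=cv2.projectPoints(np.array([[486.,-312,33]]),np.array(c['rvec'],float),c['t'],c['K'],c['D'])[0].ravel().astype(int)
    u,v=p; f=c['frame'][v-40:v+40,u-50:u+50]; cv2.imwrite('pics/g1_%s.png'%n,cv2.resize(f,None,fx=6,fy=6,interpolation=cv2.INTER_CUBIC)[:,:,::-1])
E
```

```text
time_s: 2.07
eef_pos: [481.2, -317.1, 47.4]
ee_rot: [-0.625, 0.625, -0.33, 0.331]
force: [-0.3, 0.7, 0.4]
grip_width: 1.003
delta_cm [0.07 3.84 0.71] twist [-0.     0.001  0.001] deg 0.1 now [ 481.2 -317.1   47.4] yaw -55.8 j6 0.19 tilt [ 0.001 -0.001] F [-0.3  0.7  0.4] g 1.003 t 2.07
```

```bash
sleep 2
```

```text
(no output)
```

View pics/g1_side.png

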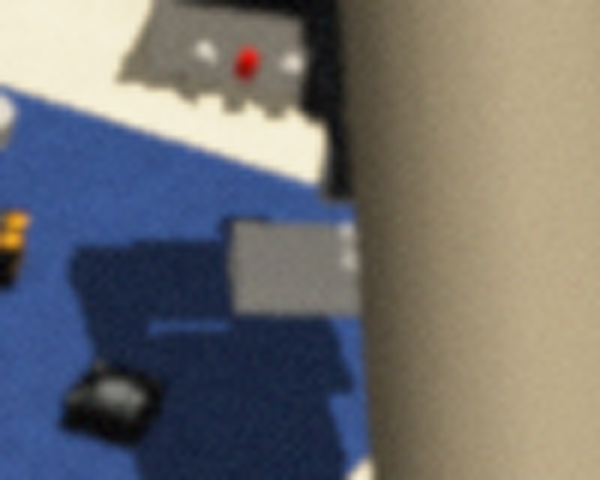

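The picture shows the open fingers not yet past the sink at (295,265), with the arm hiding its right end. I'll correct the 7 mm shortfall and go down.

```bash
python3 -m handwheel '[{"delta_pos":[0.07,0,0.7],"twist":[0,0,0],"jaw":1},{"delta_pos":[0.07,1,0.71],"twist":[0,0,0],"jaw":1},{"delta_pos":[0.07,2,0.71],"twist":[0,0,0],"jaw":1},{"delta_pos":[0.07,3,0.71],"twist":[0,0,0],"jaw":1},{"delta_pos":[0.07,3.5,0.71],"twist":[0,0,0],"jaw":1},{"delta_pos":[0.07,3.84,0.71],"twist":[0,0,0],"jaw":1},{"delta_pos":[0.07,3.84,0.71],"twist":[0,0,0],"jaw":1},{"delta_pos":[0.07,3.84,0.71],"twist":[0,0,0],"jaw":0.7},{"delta_pos":[0.07,3.84,0.71],"twist":[0,0,0],"jaw":0.7},{"delta_pos":[0.07,3.84,0.71],"twist":[0,0,0],"jaw":0.7}]' 30; python3 go.py 487.5 -313.7 9 -55.85
python3 -m handwheel '[{"delta_pos":[0,0,0],"twist":[0,0,0],"jaw":0.3},{"delta_pos":[0,0,0],"twist":[0,0,0],"jaw":0.3},{"delta_pos":[0,0,0],"twist":[0,0,0],"jaw":0.3},{"delta_pos":[0,0,0],"twist":[0,0,0],"jaw":0.3},{"delta_pos":[0,0,0],"twist":[0,0,0],"jaw":0.3},{"delta_pos":[0,0,0],"twist":[0,0,0],"jaw":0.3},{"delta_pos":[0,0,0],"twist":[0,0,0],"jaw":0.3},{"delta_pos":[0,0,0],"twist":[0,0,0],"jaw":0.3},{"delta_pos":[0,0,0],"twist":[0,0,0],"jaw":0.3},{"delta_pos":[0,0,0],"twist":[0,0,0],"jaw":0.3}]' 35; python3 go.py 487.5 -313.7 120 -55.85
```

```text
time_s: 3.0
eef_pos: [487.3, -313.6, 8.6]
ee_rot: [-0.625, 0.625, -0.331, 0.331]
force: [-0.1, 0.8, 0.2]
grip_width: 0.699
delta_cm [ 0.02 -0.04  0.01] twist [-0.     0.001  0.001] deg 0.1 now [ 487.3 -313.6    8.6] yaw -55.8 j6 0.2 tilt [ 0.0006 -0.0006] F [-0.1  0.8  0.2] g 0.699 t 3.0
time_s: 3.83
eef_pos: [487.2, -313.3, 8.1]
ee_rot: [0.625, -0.625, 0.331, -0.331]
force: [0.4, 0.1, 0.6]
grip_width: 0.305
delta_cm [ 5.000e-02 -1.119e+01  1.000e-02] twist [-0.     0.001 -0.   ] deg 0.0 now [ 487.2 -313.3    8.1] yaw -55.8 j6 0.2 tilt [-0.      0.0001] F [0.4 0.1 0.6] g 0.305 t 3.83
```

```bash
cat > look.py <<'E'
import sys
from h import *
x,y,z=map(float,sys.argv[1:4]); tag=sys.argv[4]
ims=[]
for n in('top','side'):
    c=cap(n); u,v=cv2.projectPoints(np.array([[x,y,z]]),np.array(c['rvec'],float),c['t'],c['K'],c['D'])[0].ravel().astype(int)
    u=min(max(u,45),515);v=min(max(v,45),375)
    ims.append(cv2.resize(c['frame'][v-45:v+45,u-45:u+45],(400,400),interpolation=cv2.INTER_CUBIC)); print(n,'crop origin',u-45,v-45,'scale 4.44')
cv2.imwrite('pics/%s.png'%tag,np.hstack(ims)[:,:,::-1])
E
python3 look.py 487 -313 30 l1
```

```text
top crop origin 399 182 scale 4.44
side crop origin 305 109 scale 4.44
```

```bash
sleep 2
```

```text
(no output)
```

View pics/l1.png

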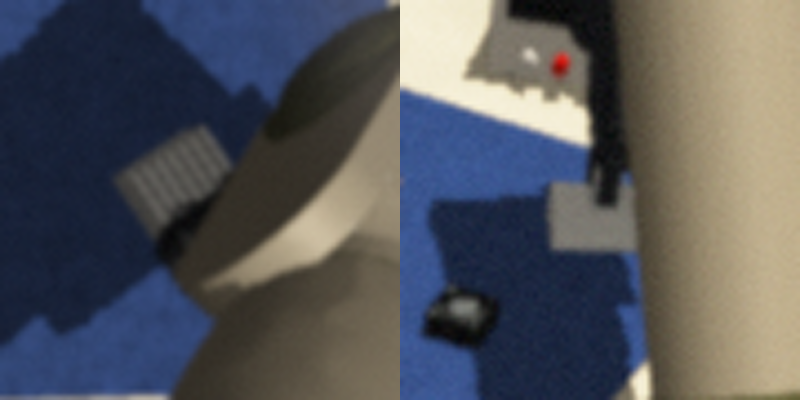

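```bash
python3 - <<'E'
from h import *
c=cap('side'); o,d=rays(c,[[351.6,155.2],[351.6,150]])
n=np.array([-.561,.828,0]); q=np.array([487.2,-313.3,0])
for off in (13,18,23,26):
    for di in d:
        t=((q+n*off-o)@n)/(di@n); print(off,np.round(o+t*di,1))
P=cloud(c); print(np.round(P[150:160:2,346:358:2,2]),np.round(P[150:160:2,346:358:2,1]))
E
python3 -m handwheel '[{"delta_pos":[0,0,0],"twist":[0,0,0],"jaw":0},{"delta_pos":[0,0,0],"twist":[0,0,0],"jaw":0},{"delta_pos":[0,0,0],"twist":[0,0,0],"jaw":0},{"delta_pos":[0,0,0],"twist":[0,0,0],"jaw":0},{"delta_pos":[0,0,0],"twist":[0,0,0],"jaw":0},{"delta_pos":[0,0,0],"twist":[0,0,0],"jaw":0},{"delta_pos":[0,0,0],"twist":[0,0,0],"jaw":0},{"delta_pos":[0,0,0],"twist":[0,0,0],"jaw":0},{"delta_pos":[0,0,0],"twist":[0,0,0],"jaw":0},{"delta_pos":[0,0,0],"twist":[0,0,0],"jaw":0}]' 35
```

```text
13 [ 477.3 -304.3   34.2]
13 [ 479.3 -303.    53.9]
18 [ 475.3 -299.6   37.3]
18 [ 477.2 -298.3   56.9]
23 [ 473.2 -295.    40.4]
23 [ 475.1 -293.7   59.9]
26 [ 472.  -292.2   42.2]
26 [ 473.9 -290.9   61.7]
[[32. 57. 62. 62. 60. 32.]
 [31. 51. 52. 53. 50. 34.]
 [30. 41. 46. 46. 44. 33.]
 [34. 33. 32. 34. 32. 31.]
 [27. 29. 29. 29. 29. 33.]] [[-326. -292. -288. -291. -298. -345.]
 [-315. -290. -291. -293. -303. -331.]
 [-306. -294. -289. -294. -301. -321.]
 [-289. -295. -301. -301. -308. -313.]
 [-289. -289. -294. -298. -301. -299.]]
time_s: 4.82
eef_pos: [487.2, -313.3, 8.2]
ee_rot: [0.625, -0.625, 0.331, -0.331]
force: [-0.1, -1.0, 0.4]
grip_width: 0.002
```

```bash
python3 look.py 487 -313 30 l2; python3 go.py 487.5 -313.7 120 -55.85; python3 - <<'E'
from h import *
from rig import telemetry
s=telemetry.sense();print(s['joints'])
c=cap('side');save(c,'s2.png')
E
```

```text
top crop origin 399 182 scale 4.44
side crop origin 305 109 scale 4.44
delta_cm [ 5.000e-02 -1.118e+01  1.000e-02] twist [0.    0.001 0.   ] deg 0.0 now [ 487.2 -313.4    8.2] yaw -55.8 j6 0.2 tilt [ 0. -0.] F [ 0.2 -1.6 -0.5] g -0.0 t 4.92
[-7.73714786e-01  6.47987825e-01  1.53639346e+00 -2.69585681e-05
  9.57176723e-01  2.00246082e-01]
```

```bash
sleep 2
```

```text
(no output)
```

View pics/l2.png

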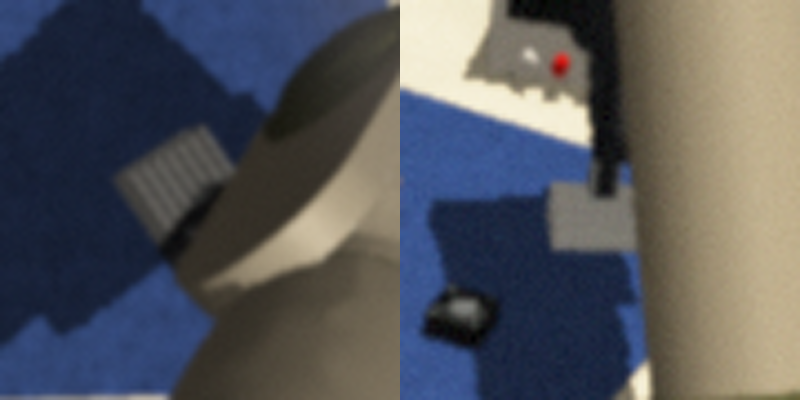

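View pics/s2.png

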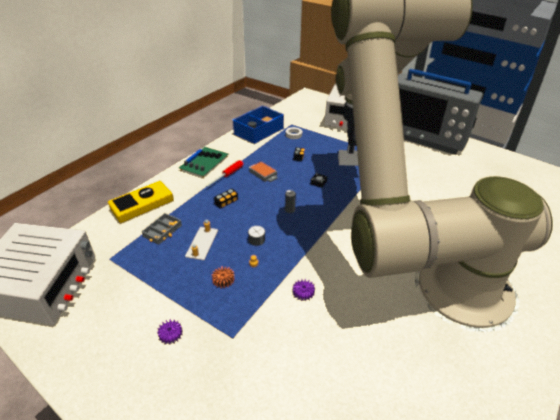

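The picture shows the shut fingers at (605,180), ending level with the sink's top and above it, so they closed on nothing even though the reported TCP z is 8. I need to measure where the tips really are.

```bash
python3 -m handwheel '[{"delta_pos":[0,-2,0],"twist":[0,0,0],"jaw":0},{"delta_pos":[0,-4,0],"twist":[0,0,0],"jaw":0},{"delta_pos":[0,-6,0],"twist":[0,0,0],"jaw":0},{"delta_pos":[0,-8,0],"twist":[0,0,0],"jaw":0},{"delta_pos":[0,-8,0],"twist":[0,0,0],"jaw":0},{"delta_pos":[0,-8,0],"twist":[0,0,0],"jaw":0},{"delta_pos":[0,-8,0],"twist":[0,0,0],"jaw":0},{"delta_pos":[0,-8,0],"twist":[0,0,0],"jaw":0},{"delta_pos":[0,-8,0],"twist":[0,0,0],"jaw":0},{"delta_pos":[0,-8,0],"twist":[0,0,0],"jaw":0}]' 35; python3 - <<'E'
from h import *
s=telemetry.sense(); p=s['eef_pos']; print(np.round(p,1))
c=cap('side'); P=cloud(c); g=c['frame'].max(2)
near=(np.hypot(P[:,:,0]-p[0],P[:,:,1]-p[1])<35)&(P[:,:,2]>45)&(g<70)
vs,us=np.nonzero(near)
for v in range(vs.min(),vs.max()+1):
    k=vs==v
    if k.any(): print(v,us[k].min(),us[k].max(),np.round(np.median(P[v,us[k]],axis=0)))
u,v=cv2.projectPoints(np.array([p]),np.array(c['rvec'],float),c['t'],c['K'],c['D'])[0].ravel(); print('TCP projects',u,v)
u,v=int(u),int(v)
f=c['frame'][v-70:v+50,u-70:u+50]; cv2.imwrite('pics/tip.png',cv2.resize(f,None,fx=5,fy=5,interpolation=cv2.INTER_CUBIC)[:,:,::-1]); print(u-70,v-70)
E
```

```text
time_s: 5.8
eef_pos: [486.9, -313.1, 87.4]
ee_rot: [0.625, -0.625, 0.331, -0.33]
force: [0.2, -0.1, 0.9]
grip_width: 0.006
[ 486.9 -313.1   87.4]
74 354 354 [ 492. -279.  312.]
77 349 349 [ 513. -291.  294.]
79 348 349 [ 514. -293.  287.]
80 349 349 [ 511. -290.  286.]
81 351 351 [ 503. -287.  286.]
82 353 354 [ 491. -280.  288.]
84 353 353 [ 491. -279.  283.]
86 355 355 [ 485. -280.  278.]
87 353 354 [ 489. -279.  274.]
89 352 354 [ 490. -280.  267.]
90 350 354 [ 493. -281.  263.]
92 351 353 [ 492. -279.  258.]
93 355 355 [ 483. -281.  257.]
94 354 354 [ 485. -279.  253.]
95 350 350 [ 497. -280.  246.]
96 355 355 [ 481. -281.  247.]
98 351 353 [ 506. -314.  223.]
99 351 355 [ 499. -307.  224.]
100 351 355 [ 496. -303.  223.]
101 351 355 [ 494. -300.  221.]
102 351 355 [ 492. -290.  222.]
103 351 356 [ 490. -290.  219.]
104 351 354 [ 490. -288.  217.]
105 351 353 [ 489. -289.  213.]
106 351 353 [ 490. -291.  210.]
107 350 354 [ 490. -294.  206.]
108 350 354 [ 492. -293.  202.]
109 350 356 [ 488. -289.  201.]
110 350 355 [ 487. -291.  198.]
111 350 356 [ 489. -291.  193.]
112 351 356 [ 486. -292.  191.]
113 350 354 [ 490. -299.  184.]
114 350 354 [ 489. -293.  183.]
115 350 353 [ 490. -294.  179.]
116 351 353 [ 488. -295.  176.]
117 351 353 [ 490. -298.  170.]
118 351 352 [ 494. -303.  163.]
119 351 352 [ 489. -293.  166.]
120 351 357 [ 473. -287.  170.]
121 351 358 [ 474. -289.  166.]
122 351 358 [ 475. -289.  162.]
123 352 357 [ 482. -305.  150.]
124 352 356 [ 484. -306.  145.]
125 352 356 [ 483. -305.  143.]
126 352 356 [ 483. -304.  139.]
127 352 356 [ 481. -302.  136.]
128 352 356 [ 480. -301.  133.]
129 352 356 [ 482. -305.  129.]
130 351 355 [ 485. -305.  125.]
131 352 355 [ 481. -303.  121.]
TCP projects 352.17965841755574 138.9623753559659
282 68
```

```bash
sleep 2
```

```text
(no output)
```

View pics/tip.png

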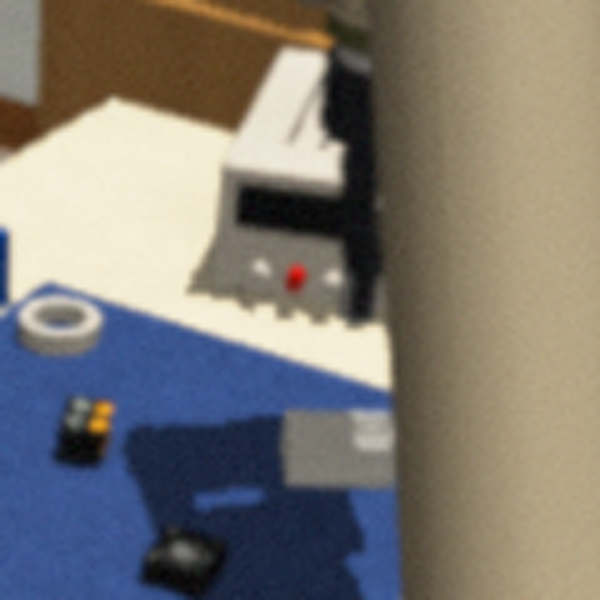

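The tip ends at crop (360,325), about v=133, with z of 113 to 121, while the reported TCP z is 87.4. The real tips therefore stand about 30 mm above the reported TCP. I'll confirm it by a gentle touch on bare mat.

```bash
python3 go.py 440 -70 20 -55.85
```

```text
delta_cm [-22.75   6.78   9.78] twist [ 0.     0.001 -0.001] deg 0.1 now [ 487.  -313.2   87.6] yaw -55.8 j6 0.2 tilt [-0.0007  0.0007] F [-0.3  0.4  0. ] g 0.0 t 5.85
```

```bash
python3 -m handwheel '[{"delta_pos":[-3,0,1.3],"twist":[0,0,0],"jaw":0},{"delta_pos":[-6,0,2.6],"twist":[0,0,0],"jaw":0},{"delta_pos":[-10,0,4.3],"twist":[0,0,0],"jaw":0},{"delta_pos":[-13,1,5.6],"twist":[0,0,0],"jaw":0},{"delta_pos":[-16,2,6.9],"twist":[0,0,0],"jaw":0},{"delta_pos":[-19,3,8.2],"twist":[0,0,0],"jaw":0},{"delta_pos":[-22.7,4.5,9.8],"twist":[0,0,0],"jaw":0},{"delta_pos":[-22.7,6.8,9.8],"twist":[0,0,0],"jaw":0},{"delta_pos":[-22.7,6.8,9.8],"twist":[0,0,0],"jaw":0},{"delta_pos":[-22.7,6.8,9.8],"twist":[0,0,0],"jaw":0}]' 35;  python3 go.py 440 -70 -20 -55.85; python3 look.py 440 -70 50 l3; python3 - <<'E'
from h import *
s=telemetry.sense(); p=s['eef_pos']; print(np.round(p,1))
c=cap('side'); P=cloud(c); g=c['frame'].max(2)
near=(np.hypot(P[:,:,0]-p[0],P[:,:,1]-p[1])<35)&(P[:,:,2]>8)&(P[:,:,2]<100)&(g<70)
vs,us=np.nonzero(near)
for v in range(vs.min(),vs.max()+1):
    k=vs==v
    if k.any(): print(v,us[k].min(),us[k].max(),np.round(np.median(P[v,us[k]],axis=0)))
E
```

```text
time_s: 6.68
eef_pos: [440.6, -70.6, 20.1]
ee_rot: [-0.625, 0.625, -0.331, 0.33]
force: [0.8, -0.4, -0.4]
grip_width: -0.004
delta_cm [-0.07  4.01 -0.01] twist [ 0.001  0.001 -0.001] deg 0.1 now [440.6 -70.6  20.1] yaw -55.8 j6 0.55 tilt [-0.0013  0.0005] F [ 0.8 -0.4 -0.4] g -0.004 t 6.68
top crop origin 295 201 scale 4.44
side crop origin 279 144 scale 4.44
[441.6 -71.6  21.1]
176 321 321 [456. -68.  92.]
179 321 321 [448. -55.  93.]
180 321 321 [457. -72.  76.]
181 321 321 [453. -66.  77.]
182 321 329 [427. -46.  98.]
183 321 329 [434. -59.  83.]
184 321 328 [436. -60.  77.]
185 321 327 [437. -60.  74.]
186 321 327 [439. -59.  71.]
187 323 327 [434. -60.  68.]
188 322 327 [438. -61.  65.]
189 322 327 [436. -61.  61.]
190 322 326 [437. -59.  57.]
191 322 322 [445. -63.  48.]
```

```bash
sleep 2
```

```text
(no output)
```

View pics/l3.png

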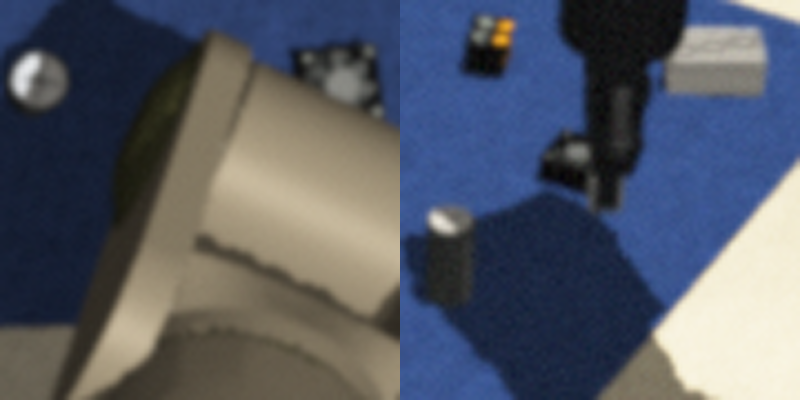

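The picture shows the shut fingers' tip at (605,210), px (325,191), above bare mat at a height of about 50. The sink is undisturbed at (715,60).

```bash
python3 -m handwheel '[{"delta_pos":[0,1,0],"twist":[0,0,0],"jaw":0},{"delta_pos":[0,2,0],"twist":[0,0,0],"jaw":0},{"delta_pos":[0,3,0],"twist":[0,0,0],"jaw":0},{"delta_pos":[0,3.5,0],"twist":[0,0,0],"jaw":0},{"delta_pos":[0,4,0],"twist":[0,0,0],"jaw":0},{"delta_pos":[0,4.1,0],"twist":[0,0,0],"jaw":0},{"delta_pos":[0,4.2,0],"twist":[0,0,0],"jaw":0},{"delta_pos":[0,4.3,0],"twist":[0,0,0],"jaw":0},{"delta_pos":[0,4.3,0],"twist":[0,0,0],"jaw":0},{"delta_pos":[0,4.3,0],"twist":[0,0,0],"jaw":0}]' 35; python3 -m handwheel '[{"delta_pos":[0,0.05,0],"twist":[0,0,0],"jaw":0},{"delta_pos":[0,0.1,0],"twist":[0,0,0],"jaw":0},{"delta_pos":[0,0.15,0],"twist":[0,0,0],"jaw":0},{"delta_pos":[0,0.2,0],"twist":[0,0,0],"jaw":0},{"delta_pos":[0,0.25,0],"twist":[0,0,0],"jaw":0},{"delta_pos":[0,0.3,0],"twist":[0,0,0],"jaw":0},{"delta_pos":[0,0.3,0],"twist":[0,0,0],"jaw":0},{"delta_pos":[0,0.3,0],"twist":[0,0,0],"jaw":0},{"delta_pos":[0,0.3,0],"twist":[0,0,0],"jaw":0},{"delta_pos":[0,0.3,0],"twist":[0,0,0],"jaw":0}]'
```

```text
time_s: 7.67
eef_pos: [440.8, -70.6, -22.6]
ee_rot: [0.625, -0.625, 0.331, -0.331]
force: [-0.2, -0.5, -0.1]
grip_width: -0.001
time_s: 8.5
eef_pos: [440.8, -70.6, -24.1]
ee_rot: [-0.625, 0.625, -0.331, 0.331]
force: [-9.3, 3.6, 30.1]
grip_width: -0.004
```

Touch found the mat (z = 3) at a reported z of about -24, so the true tip is at reported + 27. I'll redo the sink grasp with that offset.

```bash
python3 -m handwheel '[{"delta_pos":[0,-3,0],"twist":[0,0,0],"jaw":0},{"delta_pos":[0,-6,0],"twist":[0,0,0],"jaw":0.5},{"delta_pos":[0,-8,0],"twist":[0,0,0],"jaw":1},{"delta_pos":[3,-8.5,-1],"twist":[0,0,0],"jaw":1},{"delta_pos":[6,-8.5,-2.5],"twist":[0,0,0],"jaw":1},{"delta_pos":[10,-8.5,-4],"twist":[0,0,0],"jaw":1},{"delta_pos":[13,-8.5,-5.5],"twist":[0,0,0],"jaw":1},{"delta_pos":[16,-8.5,-7],"twist":[0,0,0],"jaw":1},{"delta_pos":[19,-8.5,-8.5],"twist":[0,0,0],"jaw":1},{"delta_pos":[22.5,-8.5,-9.8],"twist":[0,0,0],"jaw":1}]' 35;python3 go.py 487.5 -313.7 60 -55.85;python3 -m handwheel '[{"delta_pos":[0,0,0],"twist":[0,0,0],"jaw":1},{"delta_pos":[0,0,0],"twist":[0,0,0],"jaw":1},{"delta_pos":[0,0,0],"twist":[0,0,0],"jaw":1},{"delta_pos":[0,0,0],"twist":[0,0,0],"jaw":1},{"delta_pos":[0,0,0],"twist":[0,0,0],"jaw":1},{"delta_pos":[0,0,0],"twist":[0,0,0],"jaw":1},{"delta_pos":[0,0,0],"twist":[0,0,0],"jaw":1},{"delta_pos":[0,0,0],"twist":[0,0,0],"jaw":1},{"delta_pos":[0,0,0],"twist":[0,0,0],"jaw":1},{"delta_pos":[0,0,0],"twist":[0,0,0],"jaw":1}]';python3 go.py 487.5 -313.7 -21 -55.85
```

```text
time_s: 9.33
eef_pos: [485.5, -313.0, 59.0]
ee_rot: [0.625, -0.625, 0.331, -0.331]
force: [0.1, -0.1, 0.2]
grip_width: 1.004
delta_cm [ 0.17 -0.1   0.12] twist [ 0.     0.001 -0.001] deg 0.1 now [ 485.5 -313.    59. ] yaw -55.8 j6 0.2 tilt [-0.0006  0.0006] F [ 0.1 -0.1  0.2] g 1.004 t 9.33
time_s: 10.17
eef_pos: [486.0, -311.6, 59.2]
ee_rot: [0.625, -0.625, 0.331, -0.331]
force: [0.9, -0.9, 0.2]
grip_width: 0.998
delta_cm [0.25 8.02 0.  ] twist [-0.     0.001 -0.   ] deg 0.0 now [ 486.  -311.6   59.2] yaw -55.8 j6 0.2 tilt [-0.  0.] F [ 0.9 -0.9  0.2] g 0.998 t 10.17
```

```bash
python3 -m handwheel '[{"delta_pos":[0.25,1.5,0],"twist":[0,0,0],"jaw":1},{"delta_pos":[0.25,3,0],"twist":[0,0,0],"jaw":1},{"delta_pos":[0.25,4.5,0],"twist":[0,0,0],"jaw":1},{"delta_pos":[0.25,5.5,0],"twist":[0,0,0],"jaw":1},{"delta_pos":[0.25,6.5,0],"twist":[0,0,0],"jaw":1},{"delta_pos":[0.25,7.3,0],"twist":[0,0,0],"jaw":1},{"delta_pos":[0.25,8,0],"twist":[0,0,0],"jaw":1},{"delta_pos":[0.25,8,0],"twist":[0,0,0],"jaw":1},{"delta_pos":[0.25,8,0],"twist":[0,0,0],"jaw":0.8},{"delta_pos":[0.25,8,0],"twist":[0,0,0],"jaw":0.8}]' 35; python3 -m handwheel '[{"delta_pos":[0,0,0],"twist":[0,0,0],"jaw":0.6},{"delta_pos":[0,0,0],"twist":[0,0,0],"jaw":0.5},{"delta_pos":[0,0,0],"twist":[0,0,0],"jaw":0.3},{"delta_pos":[0,0,0],"twist":[0,0,0],"jaw":0.3},{"delta_pos":[0,0,0],"twist":[0,0,0],"jaw":0.3},{"delta_pos":[0,0,0],"twist":[0,0,0],"jaw":0.3},{"delta_pos":[0,0,0],"twist":[0,0,0],"jaw":0.3},{"delta_pos":[0,0,0],"twist":[0,0,0],"jaw":0.3},{"delta_pos":[0,0,0],"twist":[0,0,0],"jaw":0.3},{"delta_pos":[0,0,0],"twist":[0,0,0],"jaw":0.3}]' 40; python3 go.py 487.5 -313.7 -21 -55.85; python3 look.py 487 -313 30 l4
```

```text
time_s: 11.0
eef_pos: [487.8, -314.1, -20.3]
ee_rot: [-0.625, 0.625, -0.331, 0.331]
force: [0.8, -0.6, 0.9]
grip_width: 0.801
time_s: 11.83
eef_pos: [487.8, -314.1, -20.2]
ee_rot: [-0.625, 0.625, -0.331, 0.331]
force: [-0.2, 0.6, 5.8]
grip_width: 0.533
delta_cm [-0.05  0.08 -0.  ] twist [-0.     0.001  0.001] deg 0.1 now [ 487.8 -314.1  -20.2] yaw -55.8 j6 0.2 tilt [ 0.0008 -0.0008] F [-0.2  0.6  5.8] g 0.533 t 11.83
top crop origin 399 182 scale 4.44
side crop origin 305 109 scale 4.44
```

```bash
sleep 2
```

```text
(no output)
```

View pics/l4.png

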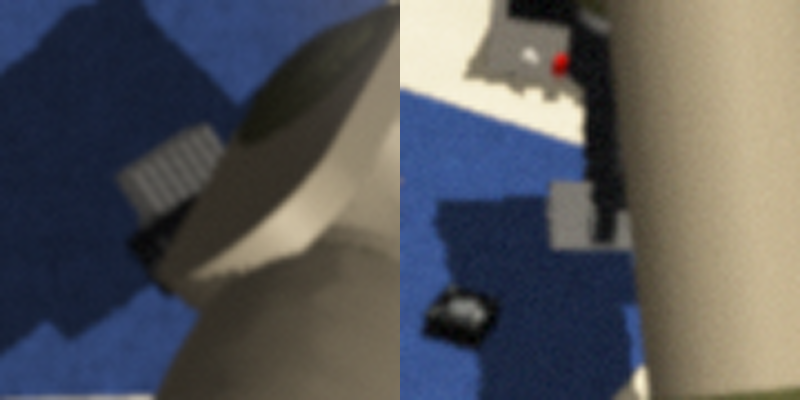

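The sink is gripped (opening 0.533, about 45 mm), and the finger at (605,215) reaches nearly to the sink's foot. Lifting.

```bash
python3 -m handwheel '[{"delta_pos":[0,-1,0],"twist":[0,0,0],"jaw":0.3},{"delta_pos":[0,-3,0],"twist":[0,0,0],"jaw":0.3},{"delta_pos":[0,-5,0],"twist":[0,0,0],"jaw":0.3},{"delta_pos":[0,-7,0],"twist":[0,0,0],"jaw":0.3},{"delta_pos":[0,-8,0],"twist":[0,0,0],"jaw":0.3},{"delta_pos":[0,-8,0],"twist":[0,0,0],"jaw":0.3},{"delta_pos":[0,-8,0],"twist":[0,0,0],"jaw":0.3},{"delta_pos":[0,-8,0],"twist":[0,0,0],"jaw":0.3},{"delta_pos":[0,-8,0],"twist":[0,0,0],"jaw":0.3},{"delta_pos":[0,-8,0],"twist":[0,0,0],"jaw":0.3}]'; python3 go.py 673.4 -83.8 60 -100.6;
```

```text
time_s: 12.77
eef_pos: [487.1, -313.4, 58.1]
ee_rot: [0.625, -0.625, 0.332, -0.33]
force: [-0.4, -0.4, -0.8]
grip_width: 0.529
delta_cm [-8.52 -0.18 28.32] twist [ 0.001  0.782 -0.002] deg 44.8 now [ 487.1 -313.4   58.1] yaw -55.8 j6 0.2 tilt [-0.0013  0.0013] F [-0.4 -0.4 -0.8] g 0.529 t 12.77
```

```bash
python3 -m handwheel '[{"delta_pos":[-0.8,0,2.8],"twist":[0,0.1,0],"jaw":0.3},{"delta_pos":[-1.7,0,5.7],"twist":[0,0.2,0],"jaw":0.3},{"delta_pos":[-2.6,0,8.5],"twist":[0,0.3,0],"jaw":0.3},{"delta_pos":[-3.4,0,11.3],"twist":[0,0.4,0],"jaw":0.3},{"delta_pos":[-4.3,0,14.2],"twist":[0,0.5,0],"jaw":0.3},{"delta_pos":[-5.1,0,17],"twist":[0,0.6,0],"jaw":0.3},{"delta_pos":[-6,0,19.8],"twist":[0,0.7,0],"jaw":0.3},{"delta_pos":[-6.8,0,22.7],"twist":[0,0.782,0],"jaw":0.3},{"delta_pos":[-7.7,-0.1,25.5],"twist":[0,0.782,0],"jaw":0.3},{"delta_pos":[-8.5,-0.2,28.3],"twist":[0,0.782,0],"jaw":0.3}]'; python3 -m handwheel '[{"delta_pos":[0,0,0],"twist":[0,0,0],"jaw":0.3},{"delta_pos":[0,0,0],"twist":[0,0,0],"jaw":0.3},{"delta_pos":[0,0,0],"twist":[0,0,0],"jaw":0.3},{"delta_pos":[0,0,0],"twist":[0,0,0],"jaw":0.3},{"delta_pos":[0,0,0],"twist":[0,0,0],"jaw":0.3},{"delta_pos":[0,0,0],"twist":[0,0,0],"jaw":0.3},{"delta_pos":[0,0,0],"twist":[0,0,0],"jaw":0.3},{"delta_pos":[0,0,0],"twist":[0,0,0],"jaw":0.3},{"delta_pos":[0,0,0],"twist":[0,0,0],"jaw":0.3},{"delta_pos":[0,0,0],"twist":[0,0,0],"jaw":0.3}]';python3 go.py 673.4 -83.8 20 -100.75; python3 look.py 673 -84 60 l5
```

```text
time_s: 13.6
eef_pos: [674.2, -82.9, 60.3]
ee_rot: [0.451, -0.452, 0.545, -0.544]
force: [0.6, 0.5, -1.4]
grip_width: 0.53
time_s: 14.43
eef_pos: [673.7, -84.5, 61.2]
ee_rot: [-0.452, 0.452, -0.544, 0.544]
force: [-0.6, -0.5, -1.1]
grip_width: 0.531
delta_cm [-0.06  4.12 -0.05] twist [-0.     0.002  0.   ] deg 0.1 now [673.7 -84.5  61.2] yaw -100.6 j6 1.46 tilt [ 0. -0.] F [-0.6 -0.5 -1.1] g 0.531 t 14.43
top crop origin 302 98 scale 4.44
side crop origin 217 113 scale 4.44
```

```bash
sleep 2
```

```text
(no output)
```

View pics/l5.png

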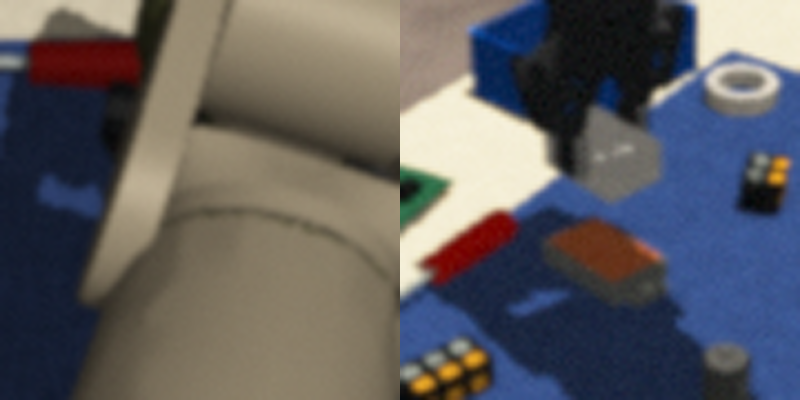

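```bash
python3 -m handwheel '[{"delta_pos":[-0.06,1,0],"twist":[0,0,0],"jaw":0.3},{"delta_pos":[-0.06,2,0],"twist":[0,0,0],"jaw":0.3},{"delta_pos":[-0.06,3,0],"twist":[0,0,0],"jaw":0.3},{"delta_pos":[-0.06,4,0],"twist":[0,0,0],"jaw":0.3},{"delta_pos":[-0.06,4.8,0],"twist":[0,0,0],"jaw":0.3},{"delta_pos":[-0.06,5.4,0],"twist":[0,0,0],"jaw":0.3},{"delta_pos":[-0.06,5.6,0],"twist":[0,0,0],"jaw":0.3},{"delta_pos":[-0.06,5.6,0],"twist":[0,0,0],"jaw":0.3},{"delta_pos":[-0.06,5.6,0],"twist":[0,0,0],"jaw":0.3},{"delta_pos":[-0.06,5.6,0],"twist":[0,0,0],"jaw":0.3}]'; python3 go.py 673.4 -83.8 -2 -100.75; python3 look.py 673 -84 30 l6
```

```text
time_s: 15.37
eef_pos: [674.2, -83.9, 5.8]
ee_rot: [-0.452, 0.451, -0.544, 0.544]
force: [0.5, 0.7, -0.9]
grip_width: 0.53
delta_cm [ 0.    0.78 -0.09] twist [-0.001  0.002  0.   ] deg 0.2 now [674.2 -83.9   5.8] yaw -100.6 j6 1.46 tilt [ 0.0011 -0.0003] F [ 0.5  0.7 -0.9] g 0.53 t 15.37
top crop origin 300 101 scale 4.44
side crop origin 217 121 scale 4.44
```

```bash
sleep 2
```

```text
(no output)
```

View pics/l6.png

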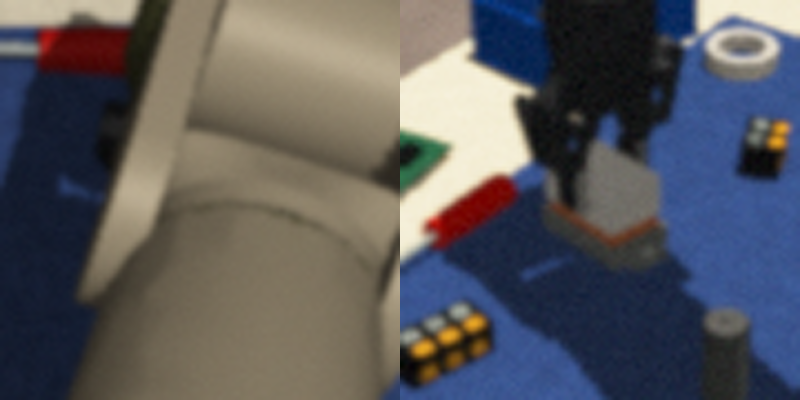

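The sink hovers over the module. Its near corner (610,232) and right corner (660,212) sit directly above the copper's (612,242) and (662,222), so it is aligned. Lowering slowly.

```bash
python3 -m handwheel '[{"delta_pos":[0,0.15,-0.05],"twist":[0,0,0],"jaw":0.3},{"delta_pos":[0,0.3,-0.05],"twist":[0,0,0],"jaw":0.3},{"delta_pos":[0,0.4,-0.05],"twist":[0,0,0],"jaw":0.3},{"delta_pos":[0,0.5,-0.05],"twist":[0,0,0],"jaw":0.3},{"delta_pos":[0,0.6,-0.05],"twist":[0,0,0],"jaw":0.3},{"delta_pos":[0,0.65,-0.05],"twist":[0,0,0],"jaw":0.3},{"delta_pos":[0,0.7,-0.05],"twist":[0,0,0],"jaw":0.3},{"delta_pos":[0,0.7,-0.05],"twist":[0,0,0],"jaw":0.3},{"delta_pos":[0,0.7,-0.05],"twist":[0,0,0],"jaw":0.3},{"delta_pos":[0,0.7,-0.05],"twist":[0,0,0],"jaw":0.3}]'; python3 -m handwheel '[{"delta_pos":[0,0.03,0],"twist":[0,0,0],"jaw":0.3},{"delta_pos":[0,0.06,0],"twist":[0,0,0],"jaw":0.3},{"delta_pos":[0,0.09,0],"twist":[0,0,0],"jaw":0.3},{"delta_pos":[0,0.12,0],"twist":[0,0,0],"jaw":0.3},{"delta_pos":[0,0.15,0],"twist":[0,0,0],"jaw":0.3},{"delta_pos":[0,0.15,0],"twist":[0,0,0],"jaw":0.3},{"delta_pos":[0,0.15,0],"twist":[0,0,0],"jaw":0.3},{"delta_pos":[0,0.15,0],"twist":[0,0,0],"jaw":0.3},{"delta_pos":[0,0.15,0],"twist":[0,0,0],"jaw":0.3},{"delta_pos":[0,0.15,0],"twist":[0,0,0],"jaw":0.3}]'
```

```text
time_s: 16.3
eef_pos: [673.4, -83.8, -1.8]
ee_rot: [-0.452, 0.452, -0.544, 0.544]
force: [0.1, -0.4, -1.6]
grip_width: 0.529
time_s: 17.13
eef_pos: [673.5, -83.7, -2.1]
ee_rot: [-0.452, 0.452, -0.544, 0.544]
force: [-4.4, 1.4, 8.9]
grip_width: 0.528
```

```bash
python3 -m handwheel '[{"delta_pos":[0,-0.05,0],"twist":[0,0,0],"jaw":0.5},{"delta_pos":[0,-0.05,0],"twist":[0,0,0],"jaw":0.55},{"delta_pos":[0,-0.05,0],"twist":[0,0,0],"jaw":0.6},{"delta_pos":[0,-0.05,0],"twist":[0,0,0],"jaw":0.7},{"delta_pos":[0,-0.05,0],"twist":[0,0,0],"jaw":0.8},{"delta_pos":[0,-1,0],"twist":[0,0,0],"jaw":0.8},{"delta_pos":[0,-3,0],"twist":[0,0,0],"jaw":0.8},{"delta_pos":[0,-6,0],"twist":[0,0,0],"jaw":1},{"delta_pos":[0,-8,0],"twist":[0,0,0],"jaw":1},{"delta_pos":[0,-8,0],"twist":[0,0,0],"jaw":1}]'; python3 go.py 504 -146.5 60 -81
```

```text
time_s: 17.97
eef_pos: [675.7, -84.4, 82.7]
ee_rot: [-0.453, 0.45, -0.541, 0.547]
force: [0.7, -0.6, 1.1]
grip_width: 1.002
delta_cm [  9.26   2.13 -15.76] twist [-0.009 -0.342  0.002] deg 19.6 now [675.7 -84.4  82.7] yaw -100.6 j6 1.46 tilt [ 0.0086 -0.0026] F [ 0.7 -0.6  1.1] g 1.002 t 17.97
```

```bash
python3 - <<'E'
from h import *
f0=np.load('/tmp/top0.npz')['f']; f1=np.load('/tmp/side0.npz')['f']
for n,f0 in(('top',f0),('side',f1)):
    c=cap(n); u,v=cv2.projectPoints(np.array([[504.,-146,23]]),np.array(c['rvec'],float),c['t'],c['K'],c['D'])[0].ravel().astype(int)
    g=cv2.cvtColor(cv2.resize(f0[v-20:v+20,u-20:u+20],None,fx=8,fy=8,interpolation=cv2.INTER_CUBIC),cv2.COLOR_RGB2GRAY)
    for l in cv2.createLineSegmentDetector().detect(g)[0].reshape(-1,4):
        a=onplane(c,[[(l[0]+.5)/8-.5+u-20,(l[1]+.5)/8-.5+v-20],[(l[2]+.5)/8-.5+u-20,(l[3]+.5)/8-.5+v-20]],23)[:,:2]
        L=np.linalg.norm(a[1]-a[0])
        if L>18: print(n,round(L,1),np.round(np.degrees(np.arctan2(*(a[1]-a[0])[::-1]))%90,1),np.round(a.ravel(),1))
    cv2.imwrite('pics/fan_%s.png'%n,cv2.resize(f0[v-20:v+20,u-20:u+20],None,fx=12,fy=12,interpolation=cv2.INTER_CUBIC)[:,:,::-1])
E
python3 look.py 673 -84 50 l7
```

```text
top crop origin 301 99 scale 4.44
side crop origin 217 115 scale 4.44
```

```bash
sleep 2
```

```text
(no output)
```

View pics/fan_top.png

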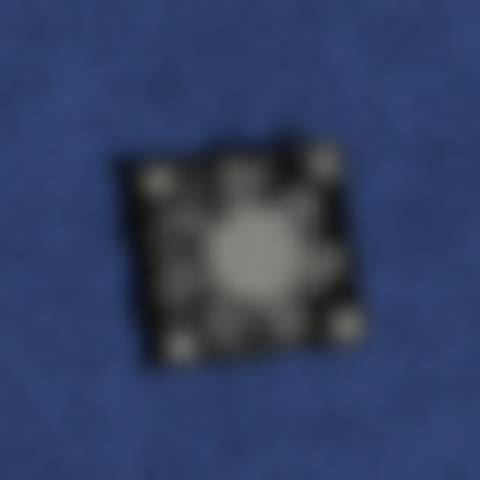

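View pics/l7.png

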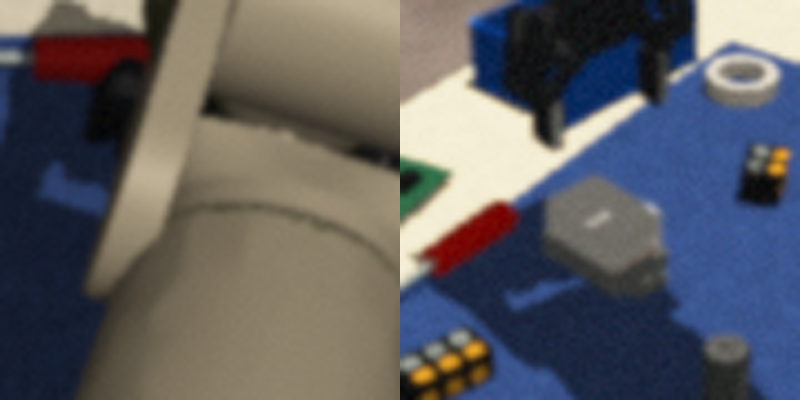

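The sink sits on the module with the copper covered, at crop (605,225). The fan's corner screws at (158,180), (323,160), (347,323) and (181,345) put it at about 8°.

```bash
python3 -m handwheel '[{"delta_pos":[1,0,-1.6],"twist":[0,-0.08,0],"jaw":1},{"delta_pos":[2,0,-3.2],"twist":[0,-0.16,0],"jaw":1},{"delta_pos":[3,0,-4.8],"twist":[0,-0.24,0],"jaw":1},{"delta_pos":[4.6,0,-7.9],"twist":[0,-0.324,0],"jaw":1},{"delta_pos":[6.2,0,-11],"twist":[0,-0.324,0],"jaw":1},{"delta_pos":[7.8,1,-13.4],"twist":[0,-0.324,0],"jaw":1},{"delta_pos":[9.3,2.1,-15.8],"twist":[0,-0.324,0],"jaw":1},{"delta_pos":[9.3,2.1,-15.8],"twist":[0,-0.324,0],"jaw":1},{"delta_pos":[9.3,2.1,-15.8],"twist":[0,-0.324,0],"jaw":1},{"delta_pos":[9.3,2.1,-15.8],"twist":[0,-0.324,0],"jaw":1}]'; python3 go.py 504 -146.5 -21 -82
```

```text
time_s: 19.0
eef_pos: [501.4, -146.1, 55.6]
ee_rot: [0.533, -0.533, 0.464, -0.464]
force: [-0.4, -0.0, -0.2]
grip_width: 0.999
delta_cm [0.08 7.66 0.25] twist [-0.    -0.001 -0.   ] deg 0.1 now [ 501.4 -146.1   55.6] yaw -82.1 j6 0.92 tilt [0.0001 0.0001] F [-0.4 -0.  -0.2] g 0.999 t 19.0
```

```bash
python3 -m handwheel '[{"delta_pos":[0.08,1.5,0.25],"twist":[0,0,0],"jaw":1},{"delta_pos":[0.08,3,0.25],"twist":[0,0,0],"jaw":1},{"delta_pos":[0.08,4.5,0.25],"twist":[0,0,0],"jaw":1},{"delta_pos":[0.08,6,0.25],"twist":[0,0,0],"jaw":1},{"delta_pos":[0.08,7,0.25],"twist":[0,0,0],"jaw":1},{"delta_pos":[0.08,7.6,0.25],"twist":[0,0,0],"jaw":1},{"delta_pos":[0.08,7.6,0.25],"twist":[0,0,0],"jaw":1},{"delta_pos":[0.08,7.6,0.25],"twist":[0,0,0],"jaw":0.7},{"delta_pos":[0.08,7.6,0.25],"twist":[0,0,0],"jaw":0.6},{"delta_pos":[0.08,7.6,0.25],"twist":[0,0,0],"jaw":0.55}]' 25; python3 go.py 504 -146.5 -21 -82; python3 -m handwheel '[{"delta_pos":[0,0,0],"twist":[0,0,0],"jaw":0.5},{"delta_pos":[0,0,0],"twist":[0,0,0],"jaw":0.45},{"delta_pos":[0,0,0],"twist":[0,0,0],"jaw":0.3},{"delta_pos":[0,0,0],"twist":[0,0,0],"jaw":0.3},{"delta_pos":[0,0,0],"twist":[0,0,0],"jaw":0.3},{"delta_pos":[0,0,0],"twist":[0,0,0],"jaw":0.3},{"delta_pos":[0,0,0],"twist":[0,0,0],"jaw":0.3},{"delta_pos":[0,0,0],"twist":[0,0,0],"jaw":0.3},{"delta_pos":[0,0,0],"twist":[0,0,0],"jaw":0.3},{"delta_pos":[0,0,0],"twist":[0,0,0],"jaw":0.3}]' 25; python3 go.py 504 -146.5 -21 -82; python3 look.py 504 -146 20 l8
```

```text
time_s: 19.83
eef_pos: [504.0, -146.7, -19.6]
ee_rot: [0.534, -0.533, 0.464, -0.465]
force: [-0.3, -0.8, -0.3]
grip_width: 0.606
delta_cm [-0.02  0.14  0.  ] twist [-0.001 -0.001  0.001] deg 0.1 now [ 504.  -146.7  -19.6] yaw -82.0 j6 0.93 tilt [ 0.0012 -0.0006] F [-0.3 -0.8 -0.3] g 0.606 t 19.83
time_s: 20.67
eef_pos: [503.9, -146.7, -19.7]
ee_rot: [0.534, -0.533, 0.464, -0.465]
force: [-0.8, 0.3, 5.8]
grip_width: 0.459
delta_cm [-0.02  0.13  0.01] twist [-0.001 -0.001  0.001] deg 0.1 now [ 503.9 -146.7  -19.7] yaw -82.0 j6 0.93 tilt [ 0.0009 -0.0005] F [-0.8  0.3  5.8] g 0.459 t 20.67
top crop origin 326 174 scale 4.44
side crop origin 274 133 scale 4.44
```

```bash
sleep 2
```

```text
(no output)
```

View pics/l8.png

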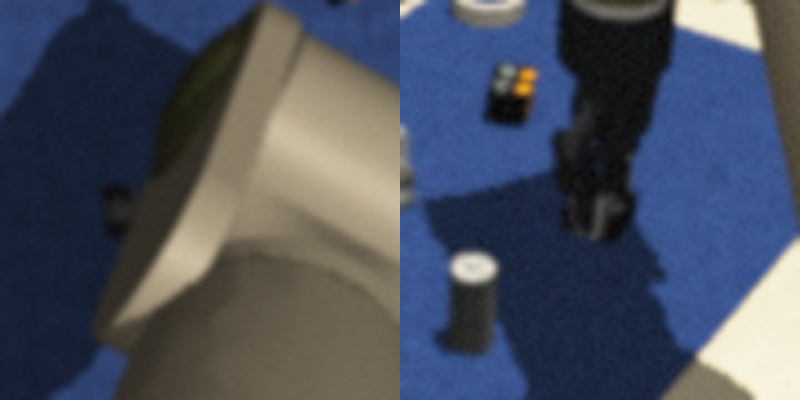

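The fan is gripped (0.459, about 39 mm), seen between the fingers at (600,215). While the arm is clear of the module I'll measure the seated sink.

```bash
python3 - <<'E'
from h import *
for n in('top','side'):
    c=cap(n); u,v=cv2.projectPoints(np.array([[673.4,-83.8,51]]),np.array(c['rvec'],float),c['t'],c['K'],c['D'])[0].ravel().astype(int)
    cr=cv2.resize(c['frame'][v-32:v+32,u-32:u+32],None,fx=6,fy=6,interpolation=cv2.INTER_CUBIC)
    cv2.imwrite('pics/sm_%s.png'%n,cr[:,:,::-1]); g=cv2.cvtColor(cr,cv2.COLOR_RGB2GRAY)
    for l in cv2.createLineSegmentDetector().detect(g)[0].reshape(-1,4):
        a=onplane(c,[[(l[0]+.5)/6-.5+u-32,(l[1]+.5)/6-.5+v-32],[(l[2]+.5)/6-.5+u-32,(l[3]+.5)/6-.5+v-32]],51)[:,:2]
        L=np.linalg.norm(a[1]-a[0])
        if L>28: print(n,round(L,1),np.round(np.degrees(np.arctan2(*(a[1]-a[0])[::-1]))%180,1),np.round(a.ravel(),1))
E
python3 - <<'E'
import cv2,numpy as np
a,b=[cv2.imread('pics/sm_%s.png'%n) for n in('top','side')];cv2.imwrite('pics/sm.png',np.hstack([a,b]))
E
```

```text
top 75.6 169.6 [711.7 -65.9 637.4 -52.2]
top 70.2 169.2 [ 633.2 -101.3  702.2 -114.4]
side 148.4 84.8 [ 746.8 -294.   760.3 -146.2]
side 106.5 175.9 [ 758.2 -147.3  864.4 -155. ]
side 36.2 135.2 [ 864.2 -166.2  889.8 -191.7]
side 243.8 92.2 [ 728.9  -47.9  738.4 -291.4]
side 34.1 89.7 [738.   -1.2 737.8 -35.3]
side 64.7 169.7 [ 641.3 -103.3  705.  -114.8]
side 32.6 84.7 [ 706.9 -116.7  709.9  -84.2]
```

```bash
sleep 2
```

```text
(no output)
```

View pics/sm.png

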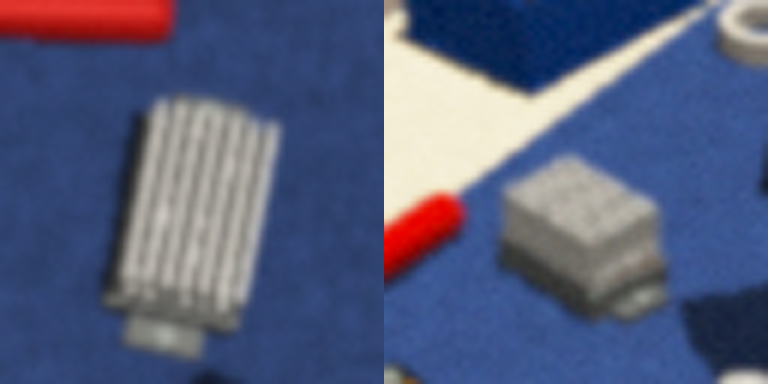

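The seated sink is square (long edges at 169.4° against the module's 169.25°), with its centre at about (674, -85), within 2 mm of the module's. Now lift the fan and carry it over.

```bash
python3 -m handwheel '[{"delta_pos":[0,-1,0],"twist":[0,0,0],"jaw":0.3},{"delta_pos":[0,-3,0],"twist":[0,0,0],"jaw":0.3},{"delta_pos":[0,-5,0],"twist":[0,0,0],"jaw":0.3},{"delta_pos":[0,-7,0],"twist":[0,0,0],"jaw":0.3},{"delta_pos":[0,-9,0],"twist":[0,0,0],"jaw":0.3},{"delta_pos":[0,-10,0],"twist":[0,0,0],"jaw":0.3},{"delta_pos":[0,-10,0],"twist":[0,0,0],"jaw":0.3},{"delta_pos":[0,-10,0],"twist":[0,0,0],"jaw":0.3},{"delta_pos":[0,-10,0],"twist":[0,0,0],"jaw":0.3},{"delta_pos":[0,-10,0],"twist":[0,0,0],"jaw":0.3}]'; python3 go.py 674 -85 80 -100.7;
```

```text
time_s: 21.7
eef_pos: [502.9, -146.2, 78.5]
ee_rot: [-0.533, 0.534, -0.465, 0.463]
force: [0.1, -0.2, -0.4]
grip_width: 0.46
delta_cm [-3.69 -0.18 17.79] twist [ 0.002  0.326 -0.001] deg 18.7 now [ 502.9 -146.2   78.5] yaw -82.0 j6 0.93 tilt [-0.002   0.0011] F [ 0.1 -0.2 -0.4] g 0.46 t 21.7
```

```bash
python3 -m handwheel '[{"delta_pos":[-0.7,0,3.5],"twist":[0,0.1,0],"jaw":0.3},{"delta_pos":[-1.4,0,7],"twist":[0,0.2,0],"jaw":0.3},{"delta_pos":[-2.1,0,10.5],"twist":[0,0.3,0],"jaw":0.3},{"delta_pos":[-2.8,-0.2,14],"twist":[0,0.326,0],"jaw":0.3},{"delta_pos":[-3.4,-0.2,17],"twist":[0,0.326,0],"jaw":0.3},{"delta_pos":[-3.7,-0.2,17.8],"twist":[0,0.326,0],"jaw":0.3},{"delta_pos":[-3.7,-0.2,17.8],"twist":[0,0.326,0],"jaw":0.3},{"delta_pos":[-3.7,-0.2,17.8],"twist":[0,0.326,0],"jaw":0.3},{"delta_pos":[-3.7,-0.2,17.8],"twist":[0,0.326,0],"jaw":0.3},{"delta_pos":[-3.7,-0.2,17.8],"twist":[0,0.326,0],"jaw":0.3}]'; python3 go.py 674 -85 36 -100.7
```

```text
time_s: 22.53
eef_pos: [673.9, -85.8, 81.7]
ee_rot: [0.451, -0.451, 0.545, -0.545]
force: [-0.7, -0.2, -1.4]
grip_width: 0.456
delta_cm [-0.08  4.57 -0.01] twist [ 0.001 -0.001  0.   ] deg 0.1 now [673.9 -85.8  81.7] yaw -100.8 j6 1.46 tilt [-0.0006  0.0001] F [-0.7 -0.2 -1.4] g 0.456 t 22.53
```

```bash
python3 -m handwheel '[{"delta_pos":[-0.05,1,0],"twist":[0,0,0],"jaw":0.3},{"delta_pos":[-0.05,2,0],"twist":[0,0,0],"jaw":0.3},{"delta_pos":[-0.05,3,0],"twist":[0,0,0],"jaw":0.3},{"delta_pos":[-0.05,4,0],"twist":[0,0,0],"jaw":0.3},{"delta_pos":[-0.05,4.5,0],"twist":[0,0,0],"jaw":0.3},{"delta_pos":[-0.05,4.5,0],"twist":[0,0,0],"jaw":0.3},{"delta_pos":[-0.05,4.5,0],"twist":[0,0,0],"jaw":0.3},{"delta_pos":[-0.05,4.5,0],"twist":[0,0,0],"jaw":0.3},{"delta_pos":[-0.05,4.5,0],"twist":[0,0,0],"jaw":0.3},{"delta_pos":[-0.05,4.5,0],"twist":[0,0,0],"jaw":0.3}]'; python3 go.py 674 -85 28.3 -100.7; python3 look.py 673 -84 60 l9
```

```text
time_s: 23.37
eef_pos: [675.1, -84.8, 37.2]
ee_rot: [-0.451, 0.451, -0.544, 0.545]
force: [0.1, -0.2, -1.0]
grip_width: 0.462
delta_cm [ 0.04  0.89 -0.1 ] twist [-0.001 -0.     0.   ] deg 0.1 now [675.1 -84.8  37.2] yaw -100.7 j6 1.46 tilt [ 0.0009 -0.0003] F [ 0.1 -0.2 -1. ] g 0.462 t 23.37
top crop origin 302 98 scale 4.44
side crop origin 217 113 scale 4.44
```

```bash
sleep 2
```

```text
(no output)
```

View pics/l9.png

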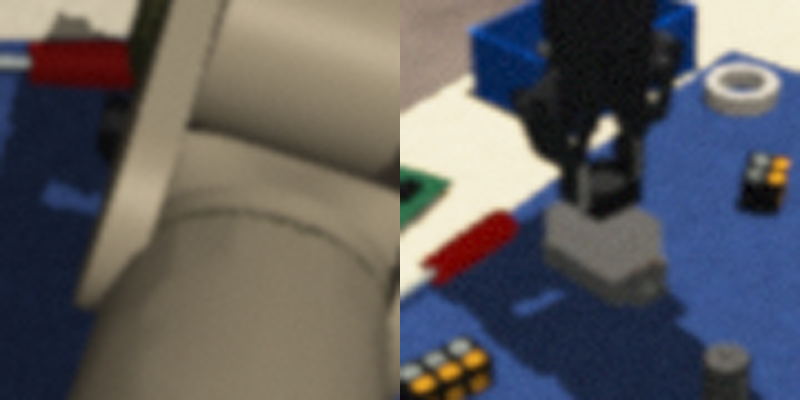

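The fan hovers above the sink at (605,185), square to it. Lowering.

```bash
python3 -m handwheel '[{"delta_pos":[0.04,0.15,-0.05],"twist":[0,0,0],"jaw":0.3},{"delta_pos":[0.04,0.3,-0.05],"twist":[0,0,0],"jaw":0.3},{"delta_pos":[0.04,0.45,-0.05],"twist":[0,0,0],"jaw":0.3},{"delta_pos":[0.04,0.55,-0.05],"twist":[0,0,0],"jaw":0.3},{"delta_pos":[0.04,0.65,-0.05],"twist":[0,0,0],"jaw":0.3},{"delta_pos":[0.04,0.7,-0.05],"twist":[0,0,0],"jaw":0.3},{"delta_pos":[0.04,0.75,-0.05],"twist":[0,0,0],"jaw":0.3},{"delta_pos":[0.04,0.75,-0.05],"twist":[0,0,0],"jaw":0.3},{"delta_pos":[0.04,0.75,-0.05],"twist":[0,0,0],"jaw":0.3},{"delta_pos":[0.04,0.75,-0.05],"twist":[0,0,0],"jaw":0.3}]'; python3 -m handwheel '[{"delta_pos":[0,0.03,0],"twist":[0,0,0],"jaw":0.3},{"delta_pos":[0,0.06,0],"twist":[0,0,0],"jaw":0.3},{"delta_pos":[0,0.09,0],"twist":[0,0,0],"jaw":0.3},{"delta_pos":[0,0.12,0],"twist":[0,0,0],"jaw":0.3},{"delta_pos":[0,0.15,0],"twist":[0,0,0],"jaw":0.3},{"delta_pos":[0,0.15,0],"twist":[0,0,0],"jaw":0.3},{"delta_pos":[0,0.15,0],"twist":[0,0,0],"jaw":0.3},{"delta_pos":[0,0.15,0],"twist":[0,0,0],"jaw":0.3},{"delta_pos":[0,0.15,0],"twist":[0,0,0],"jaw":0.3},{"delta_pos":[0,0.15,0],"twist":[0,0,0],"jaw":0.3}]'; python3 look.py 673 -84 60 l10
```

```text
time_s: 24.3
eef_pos: [674.3, -85.0, 29.2]
ee_rot: [-0.451, 0.451, -0.544, 0.545]
force: [0.5, -1.1, -0.6]
grip_width: 0.457
time_s: 25.13
eef_pos: [674.3, -85.0, 28.4]
ee_rot: [-0.451, 0.451, -0.544, 0.545]
force: [-2.6, 1.0, 5.0]
grip_width: 0.459
top crop origin 302 98 scale 4.44
side crop origin 217 113 scale 4.44
```

```bash
sleep 2
```

```text
(no output)
```

View pics/l10.png

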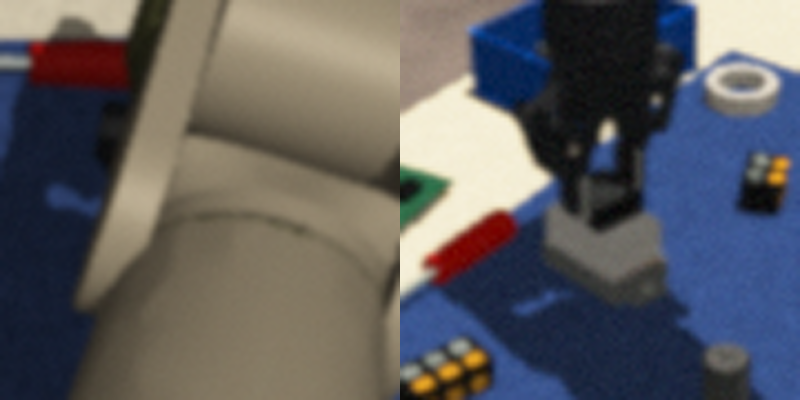

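The fan is on the sink: contact at the expected height with 5 N, near corner at (600,230). Release and lift.

```bash
python3 -m handwheel '[{"delta_pos":[0,-0.05,0],"twist":[0,0,0],"jaw":0.46},{"delta_pos":[0,-0.05,0],"twist":[0,0,0],"jaw":0.5},{"delta_pos":[0,-0.05,0],"twist":[0,0,0],"jaw":0.6},{"delta_pos":[0,-0.05,0],"twist":[0,0,0],"jaw":0.7},{"delta_pos":[0,-0.05,0],"twist":[0,0,0],"jaw":0.8},{"delta_pos":[0,-1,0],"twist":[0,0,0],"jaw":0.8},{"delta_pos":[0,-3,0],"twist":[0,0,0],"jaw":0.8},{"delta_pos":[0,-5,0],"twist":[0,0,0],"jaw":0.8},{"delta_pos":[0,-6,0],"twist":[0,0,0],"jaw":0.8},{"delta_pos":[0,-6,0],"twist":[0,0,0],"jaw":0.8}]'; python3 go.py 501.2 13.5 90 -65.4
```

```text
time_s: 26.07
eef_pos: [675.5, -85.4, 90.8]
ee_rot: [-0.452, 0.45, -0.543, 0.546]
force: [-0.1, 0.1, -0.1]
grip_width: 0.797
delta_cm [ -6.47  -0.02 -18.97] twist [-0.005 -0.616  0.002] deg 35.3 now [675.5 -85.4  90.8] yaw -100.7 j6 1.46 tilt [ 0.0049 -0.0015] F [-0.1  0.1 -0.1] g 0.797 t 26.07
```

```bash
python3 -m handwheel '[{"delta_pos":[-0.6,0,-1.9],"twist":[0,-0.11,0],"jaw":0.8},{"delta_pos":[-1.2,0,-3.8],"twist":[0,-0.22,0],"jaw":0.8},{"delta_pos":[-1.9,0,-5.7],"twist":[0,-0.33,0],"jaw":0.8},{"delta_pos":[-2.6,0,-7.6],"twist":[0,-0.44,0],"jaw":0.8},{"delta_pos":[-3.2,0,-9.5],"twist":[0,-0.55,0],"jaw":0.8},{"delta_pos":[-3.9,0,-11.4],"twist":[0,-0.66,0],"jaw":0.8},{"delta_pos":[-4.5,0,-13.3],"twist":[0,-0.77,0],"jaw":0.8},{"delta_pos":[-5.2,0,-15.2],"twist":[0,-0.88,0],"jaw":0.8},{"delta_pos":[-5.8,0,-17],"twist":[0,-0.99,0],"jaw":0.8},{"delta_pos":[-6.4,0,-18.9],"twist":[0,-1.06,0],"jaw":0.8}]'; python3 go.py 501.2 13.5 60 -40
```

```text
time_s: 26.9
eef_pos: [499.1, 13.5, 86.9]
ee_rot: [-0.665, 0.665, -0.24, 0.24]
force: [-0.6, -0.8, 0.0]
grip_width: 0.803
delta_cm [0.17 2.68 0.13] twist [ 0.001  0.006 -0.001] deg 0.3 now [499.1  13.5  86.9] yaw -39.7 j6 0.48 tilt [-0.0012  0.0003] F [-0.6 -0.8  0. ] g 0.803 t 26.9
```

```bash
python3 -m handwheel '[{"delta_pos":[0.1,1,0],"twist":[0,0,0],"jaw":0.8},{"delta_pos":[0.1,2,0],"twist":[0,0,0],"jaw":0.8},{"delta_pos":[0.1,2.5,0],"twist":[0,0,0],"jaw":0.8},{"delta_pos":[0.1,2.5,0],"twist":[0,0,0],"jaw":0.8},{"delta_pos":[0.1,2.5,0],"twist":[0,0,0],"jaw":0.8},{"delta_pos":[0.1,2.5,0],"twist":[0,0,0],"jaw":0.8},{"delta_pos":[0.1,2.5,0],"twist":[0,0,0],"jaw":0.8},{"delta_pos":[0.1,2.5,0],"twist":[0,0,0],"jaw":0.8},{"delta_pos":[0.1,2.5,0],"twist":[0,0,0],"jaw":0.8},{"delta_pos":[0.1,2.5,0],"twist":[0,0,0],"jaw":0.8}]'; python3 go.py 501.2 13.5 6 -40;  python3 look.py 673 -84 60 l11; cp pics/l11.png /tmp/a.png; python3 look.py 501 13 60 l12
```

```text
time_s: 27.73
eef_pos: [501.3, 12.3, 62.8]
ee_rot: [0.664, -0.664, 0.242, -0.242]
force: [0.0, -0.7, -0.0]
grip_width: 0.803
delta_cm [-0.09  5.68  0.08] twist [-0.  0.  0.] deg 0.0 now [501.3  12.3  62.8] yaw -40.0 j6 0.49 tilt [ 0.0004 -0.0001] F [ 0.  -0.7 -0. ] g 0.803 t 27.73
top crop origin 302 98 scale 4.44
side crop origin 217 113 scale 4.44
top crop origin 258 173 scale 4.44
side crop origin 245 148 scale 4.44
```

```bash
sleep 2
```

```text
(no output)
```

View pics/l11.png

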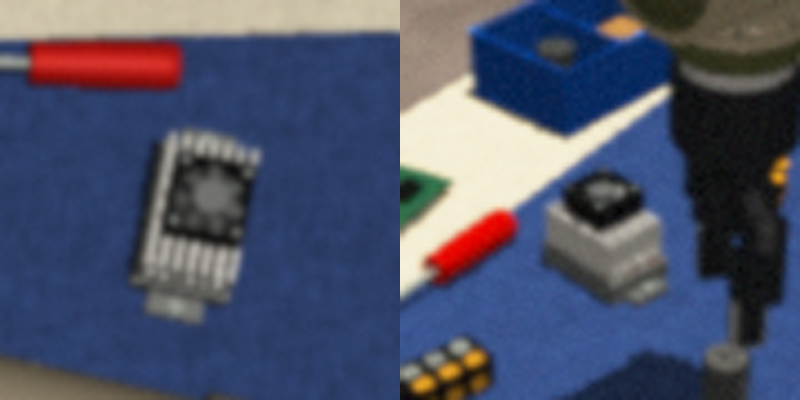

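View pics/l12.png

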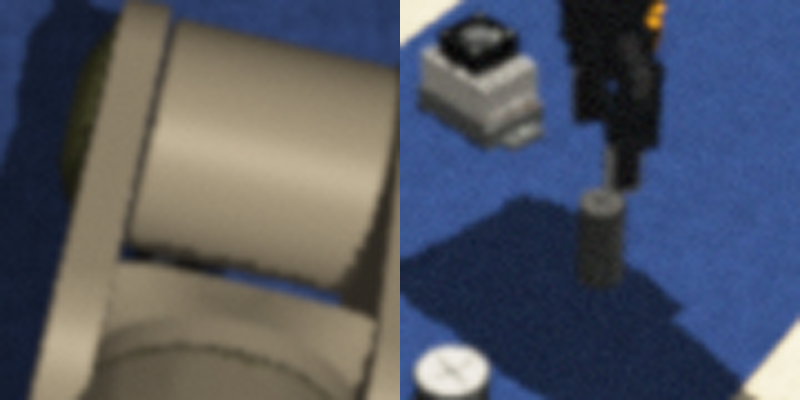

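```bash
python3 - <<'E'
from h import *
from meas import blobs
for n in('top','side'):
    c=cap(n);pr=lambda p:cv2.projectPoints(np.array([p],float),np.array(c['rvec'],float),c['t'],c['K'],c['D'])[0].ravel()
    u,v=pr([674,-85,71]).astype(int); hsv=cv2.cvtColor(c['frame'],cv2.COLOR_RGB2HSV)
    w=np.zeros(hsv.shape[:2],bool); w[v-15:v+15,u-15:u+15]=1
    m=w&(hsv[:,:,2]<62)
    n_,l,st,ce=cv2.connectedComponentsWithStats(m.astype(np.uint8)); i=1+np.argmax(st[1:,4])
    pts=np.argwhere(l==i)[:,::-1].astype(float)
    Q=onplane(c,pts,71)[:,:2].astype(np.float32); r=cv2.minAreaRect(Q); print(n,'fan dark',st[i,4],np.round(r[0],1),np.round(r[1],1),r[2])
    if n=='side':
        cr=slice(245,335),slice(148,238)
        for p in([501,13,63],[475,35,95],[527,-8,95]): print(np.round((pr(p)-[245,148])*4.44+[400,0]))
E
```

```text
top fan dark 168 [671.4 -84.4] [39.4 41.8] 79.22569274902344
side fan dark 111 [666.9 -73.2] [54.3 55.1] 79.44315338134766
[603. 198.]
[619. 189.]
[589. 126.]
```

The fan lies on the sink with its outline centred at about (672, -85) and turned -10.8°, so the stack is aligned. The near finger's tip is at (622,188) as predicted (619,189). Now pick up the tall capacitor.

```bash
python3 -m handwheel '[{"delta_pos":[-0.09,1.5,0.08],"twist":[0,0,0],"jaw":0.8},{"delta_pos":[-0.09,3,0.08],"twist":[0,0,0],"jaw":0.8},{"delta_pos":[-0.09,4,0.08],"twist":[0,0,0],"jaw":0.8},{"delta_pos":[-0.09,5,0.08],"twist":[0,0,0],"jaw":0.8},{"delta_pos":[-0.09,5.7,0.08],"twist":[0,0,0],"jaw":0.8},{"delta_pos":[-0.09,5.7,0.08],"twist":[0,0,0],"jaw":0.7},{"delta_pos":[-0.09,5.7,0.08],"twist":[0,0,0],"jaw":0.6},{"delta_pos":[-0.09,5.7,0.08],"twist":[0,0,0],"jaw":0.5},{"delta_pos":[-0.09,5.7,0.08],"twist":[0,0,0],"jaw":0.45},{"delta_pos":[-0.09,5.7,0.08],"twist":[0,0,0],"jaw":0.4}]' 30; python3 -m handwheel '[{"delta_pos":[0,0,0],"twist":[0,0,0],"jaw":0.38},{"delta_pos":[0,0,0],"twist":[0,0,0],"jaw":0.36},{"delta_pos":[0,0,0],"twist":[0,0,0],"jaw":0.34},{"delta_pos":[0,0,0],"twist":[0,0,0],"jaw":0.2},{"delta_pos":[0,0,0],"twist":[0,0,0],"jaw":0.2},{"delta_pos":[0,0,0],"twist":[0,0,0],"jaw":0.2},{"delta_pos":[0,0,0],"twist":[0,0,0],"jaw":0.2},{"delta_pos":[0,0,0],"twist":[0,0,0],"jaw":0.2},{"delta_pos":[0,0,0],"twist":[0,0,0],"jaw":0.2},{"delta_pos":[0,0,0],"twist":[0,0,0],"jaw":0.2}]' 30; python3 go.py 501.2 13.5 96 -40; python3 look.py 501 13 60 l13
```

```text
time_s: 28.87
eef_pos: [501.4, 13.5, 6.1]
ee_rot: [0.665, -0.664, 0.241, -0.242]
force: [-0.2, 0.5, -0.2]
grip_width: 0.404
time_s: 29.7
eef_pos: [501.2, 13.5, 6.0]
ee_rot: [0.665, -0.664, 0.242, -0.242]
force: [-0.9, 0.0, 5.6]
grip_width: 0.341
delta_cm [ 0.01 -9.   -0.  ] twist [-0.  0.  0.] deg 0.0 now [501.2  13.5   6. ] yaw -40.0 j6 0.49 tilt [ 0.0005 -0.0001] F [-0.9  0.   5.6] g 0.341 t 29.7
top crop origin 258 173 scale 4.44
side crop origin 245 148 scale 4.44
```

```bash
sleep 2
```

```text
(no output)
```

View pics/l13.png

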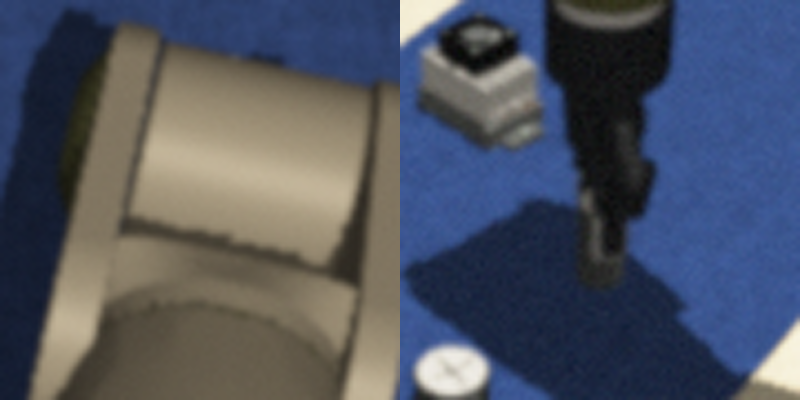

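The capacitor is held at (600,240), opening 0.341 (29 mm). Lift and carry.

```bash
python3 -m handwheel '[{"delta_pos":[0,-1,0],"twist":[0,0,0],"jaw":0.2},{"delta_pos":[0,-3,0],"twist":[0,0,0],"jaw":0.2},{"delta_pos":[0,-5,0],"twist":[0,0,0],"jaw":0.2},{"delta_pos":[0,-7,0],"twist":[0,0,0],"jaw":0.2},{"delta_pos":[0,-9,0],"twist":[0,0,0],"jaw":0.2},{"delta_pos":[0,-9,0],"twist":[0,0,0],"jaw":0.2},{"delta_pos":[0,-9,0],"twist":[0,0,0],"jaw":0.2},{"delta_pos":[0,-9,0],"twist":[0,0,0],"jaw":0.2},{"delta_pos":[0,-9,0],"twist":[0,0,0],"jaw":0.2},{"delta_pos":[0,-9,0],"twist":[0,0,0],"jaw":0.2}]'; python3 go.py 606.2 260.1 90 24.6
```

```text
time_s: 30.63
eef_pos: [500.5, 13.7, 94.7]
ee_rot: [-0.664, 0.665, -0.242, 0.241]
force: [0.3, -0.7, 0.1]
grip_width: 0.341
delta_cm [-7.74  0.46 25.67] twist [-0.    -1.127 -0.002] deg 64.6 now [500.5  13.7  94.7] yaw -40.0 j6 0.49 tilt [-0.0019  0.0004] F [ 0.3 -0.7  0.1] g 0.341 t 30.63
```

```bash
python3 -m handwheel '[{"delta_pos":[-0.7,0,2.5],"twist":[0,-0.11,0],"jaw":0.2},{"delta_pos":[-1.5,0,5],"twist":[0,-0.22,0],"jaw":0.2},{"delta_pos":[-2.3,0,7.5],"twist":[0,-0.33,0],"jaw":0.2},{"delta_pos":[-3,0,10],"twist":[0,-0.44,0],"jaw":0.2},{"delta_pos":[-3.8,0,12.5],"twist":[0,-0.55,0],"jaw":0.2},{"delta_pos":[-4.5,0,15],"twist":[0,-0.66,0],"jaw":0.2},{"delta_pos":[-5.3,0,17.5],"twist":[0,-0.77,0],"jaw":0.2},{"delta_pos":[-6,0,20],"twist":[0,-0.88,0],"jaw":0.2},{"delta_pos":[-6.9,0,23],"twist":[0,-1,0],"jaw":0.2},{"delta_pos":[-7.7,0.3,25.7],"twist":[0,-1.12,0],"jaw":0.2}]'; python3 -m handwheel '[{"delta_pos":[0,0,0],"twist":[0,0,0],"jaw":0.2},{"delta_pos":[0,0,0],"twist":[0,0,0],"jaw":0.2},{"delta_pos":[0,0,0],"twist":[0,0,0],"jaw":0.2},{"delta_pos":[0,0,0],"twist":[0,0,0],"jaw":0.2},{"delta_pos":[0,0,0],"twist":[0,0,0],"jaw":0.2},{"delta_pos":[0,0,0],"twist":[0,0,0],"jaw":0.2},{"delta_pos":[0,0,0],"twist":[0,0,0],"jaw":0.2},{"delta_pos":[0,0,0],"twist":[0,0,0],"jaw":0.2},{"delta_pos":[0,0,0],"twist":[0,0,0],"jaw":0.2},{"delta_pos":[0,0,0],"twist":[0,0,0],"jaw":0.2}]'; python3 go.py 606.2 260.1 20 24.6
```

```text
time_s: 31.47
eef_pos: [607.6, 261.5, 92.3]
ee_rot: [0.691, -0.691, -0.15, 0.15]
force: [0.9, 0.0, -0.6]
grip_width: 0.341
time_s: 32.3
eef_pos: [607.2, 259.9, 92.7]
ee_rot: [-0.691, 0.691, 0.148, -0.148]
force: [0.4, 0.8, -1.4]
grip_width: 0.34
delta_cm [-0.08  7.27  0.06] twist [ 0.    -0.007  0.   ] deg 0.4 now [607.2 259.9  92.7] yaw 24.2 j6 -0.19 tilt [ 0.0001 -0.    ] F [ 0.4  0.8 -1.4] g 0.34 t 32.3
```

```bash
python3 -m handwheel '[{"delta_pos":[-0.08,1.2,0.05],"twist":[0,0,0],"jaw":0.2},{"delta_pos":[-0.08,2.4,0.05],"twist":[0,0,0],"jaw":0.2},{"delta_pos":[-0.08,3.6,0.05],"twist":[0,0,0],"jaw":0.2},{"delta_pos":[-0.08,4.8,0.05],"twist":[0,0,0],"jaw":0.2},{"delta_pos":[-0.08,6,0.05],"twist":[0,0,0],"jaw":0.2},{"delta_pos":[-0.08,7,0.05],"twist":[0,0,0],"jaw":0.2},{"delta_pos":[-0.08,7.3,0.05],"twist":[0,0,0],"jaw":0.2},{"delta_pos":[-0.08,7.3,0.05],"twist":[0,0,0],"jaw":0.2},{"delta_pos":[-0.08,7.3,0.05],"twist":[0,0,0],"jaw":0.2},{"delta_pos":[-0.08,7.3,0.05],"twist":[0,0,0],"jaw":0.2}]'; python3 go.py 606.2 260.1 10.5 24.6; python3 look.py 606 260 30 l14
```

```text
time_s: 33.13
eef_pos: [606.8, 260.2, 20.4]
ee_rot: [0.691, -0.691, -0.149, 0.148]
force: [-0.9, 0.8, -0.4]
grip_width: 0.343
delta_cm [-0.06  0.99  0.01] twist [ 0.    -0.007  0.001] deg 0.4 now [606.8 260.2  20.4] yaw 24.2 j6 -0.19 tilt [0.0014 0.0003] F [-0.9  0.8 -0.4] g 0.343 t 33.13
top crop origin 151 127 scale 4.44
side crop origin 156 190 scale 4.44
```

```bash
sleep 2
```

```text
(no output)
```

View pics/l14.png

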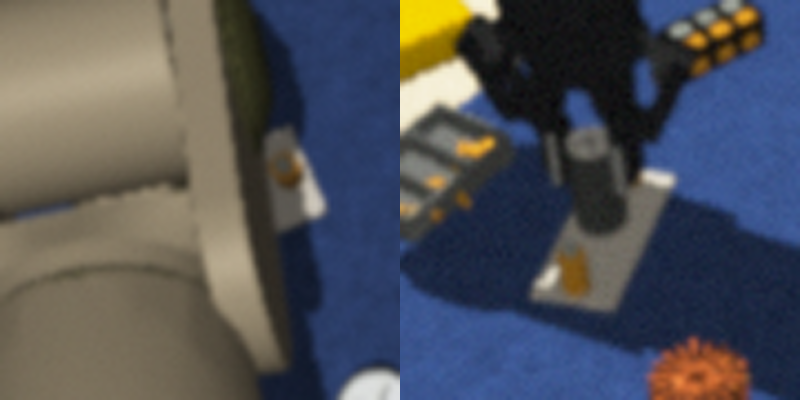

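The capacitor at (600,190) hovers over the middle of the plate, with a post at (575,265) in front and the other behind it. Lowering.

```bash
python3 -m handwheel '[{"delta_pos":[-0.06,0.15,0],"twist":[0,0,0],"jaw":0.2},{"delta_pos":[-0.06,0.3,0],"twist":[0,0,0],"jaw":0.2},{"delta_pos":[-0.06,0.45,0],"twist":[0,0,0],"jaw":0.2},{"delta_pos":[-0.06,0.6,0],"twist":[0,0,0],"jaw":0.2},{"delta_pos":[-0.06,0.7,0],"twist":[0,0,0],"jaw":0.2},{"delta_pos":[-0.06,0.8,0],"twist":[0,0,0],"jaw":0.2},{"delta_pos":[-0.06,0.85,0],"twist":[0,0,0],"jaw":0.2},{"delta_pos":[-0.06,0.9,0],"twist":[0,0,0],"jaw":0.2},{"delta_pos":[-0.06,0.9,0],"twist":[0,0,0],"jaw":0.2},{"delta_pos":[-0.06,0.9,0],"twist":[0,0,0],"jaw":0.2}]'; python3 -m handwheel '[{"delta_pos":[0,0.03,0],"twist":[0,0,0],"jaw":0.2},{"delta_pos":[0,0.06,0],"twist":[0,0,0],"jaw":0.2},{"delta_pos":[0,0.09,0],"twist":[0,0,0],"jaw":0.2},{"delta_pos":[0,0.12,0],"twist":[0,0,0],"jaw":0.2},{"delta_pos":[0,0.15,0],"twist":[0,0,0],"jaw":0.2},{"delta_pos":[0,0.15,0],"twist":[0,0,0],"jaw":0.2},{"delta_pos":[0,0.15,0],"twist":[0,0,0],"jaw":0.2},{"delta_pos":[0,0.15,0],"twist":[0,0,0],"jaw":0.2},{"delta_pos":[0,0.15,0],"twist":[0,0,0],"jaw":0.2},{"delta_pos":[0,0.15,0],"twist":[0,0,0],"jaw":0.2}]'
```

```text
time_s: 34.07
eef_pos: [605.8, 259.8, 10.7]
ee_rot: [-0.691, 0.691, 0.148, -0.148]
force: [0.6, -0.1, -0.6]
grip_width: 0.342
time_s: 34.9
eef_pos: [605.8, 259.9, 10.0]
ee_rot: [-0.691, 0.691, 0.148, -0.148]
force: [-2.7, -0.4, 6.1]
grip_width: 0.338
```

Contact at the expected height. Release and lift.

```bash
python3 -m handwheel '[{"delta_pos":[0,-0.05,0],"twist":[0,0,0],"jaw":0.35},{"delta_pos":[0,-0.05,0],"twist":[0,0,0],"jaw":0.4},{"delta_pos":[0,-0.05,0],"twist":[0,0,0],"jaw":0.5},{"delta_pos":[0,-0.05,0],"twist":[0,0,0],"jaw":0.6},{"delta_pos":[0,-0.05,0],"twist":[0,0,0],"jaw":0.7},{"delta_pos":[0,-1.5,0],"twist":[0,0,0],"jaw":0.8},{"delta_pos":[0,-4,0],"twist":[0,0,0],"jaw":0.8},{"delta_pos":[0,-7,0],"twist":[0,0,0],"jaw":0.9},{"delta_pos":[0,-8.5,0],"twist":[0,0,0],"jaw":1},{"delta_pos":[0,-8.5,0],"twist":[0,0,0],"jaw":1}]'; python3 go.py 478.2 320 60 77.5
```

```text
time_s: 35.73
eef_pos: [607.5, 260.3, 98.3]
ee_rot: [0.691, -0.691, -0.151, 0.146]
force: [-0.8, 0.3, 0.7]
grip_width: 0.999
delta_cm [-9.38  3.76 10.75] twist [ 0.004 -0.93   0.006] deg 53.3 now [607.5 260.3  98.3] yaw 24.2 j6 -0.19 tilt [0.0067 0.0016] F [-0.8  0.3  0.7] g 0.999 t 35.73
```

```bash
python3 -m handwheel '[{"delta_pos":[-1.3,0,1.5],"twist":[0,-0.12,0],"jaw":1},{"delta_pos":[-2.7,0,3],"twist":[0,-0.24,0],"jaw":1},{"delta_pos":[-4,0,4.6],"twist":[0,-0.36,0],"jaw":1},{"delta_pos":[-5.4,0,6.1],"twist":[0,-0.48,0],"jaw":1},{"delta_pos":[-6.7,0,7.7],"twist":[0,-0.6,0],"jaw":1},{"delta_pos":[-8,1,9.2],"twist":[0,-0.72,0],"jaw":1},{"delta_pos":[-9.4,2.5,10.75],"twist":[0,-0.84,0],"jaw":1},{"delta_pos":[-9.4,3.7,10.75],"twist":[0,-0.93,0],"jaw":1},{"delta_pos":[-9.4,3.7,10.75],"twist":[0,-0.93,0],"jaw":1},{"delta_pos":[-9.4,3.7,10.75],"twist":[0,-0.93,0],"jaw":1}]' 30; python3 go.py 478.2 320 -20 77.5; python3 look.py 606 260 30 l15;python3 look.py 478 320 30 l16
```

```text
time_s: 36.57
eef_pos: [475.7, 319.2, 56.5]
ee_rot: [0.552, -0.552, -0.441, 0.442]
force: [0.1, 0.2, -1.0]
grip_width: 1.0
delta_cm [ 0.14  7.65 -0.23] twist [-0.001 -0.003 -0.001] deg 0.2 now [475.7 319.2  56.5] yaw 77.3 j6 -0.96 tilt [-0.0013 -0.0006] F [ 0.1  0.2 -1. ] g 1.0 t 36.57
top crop origin 151 127 scale 4.44
side crop origin 156 190 scale 4.44
top crop origin 123 182 scale 4.44
side crop origin 177 227 scale 4.44
```

```bash
sleep 2
```

```text
(no output)
```

View pics/l15.png

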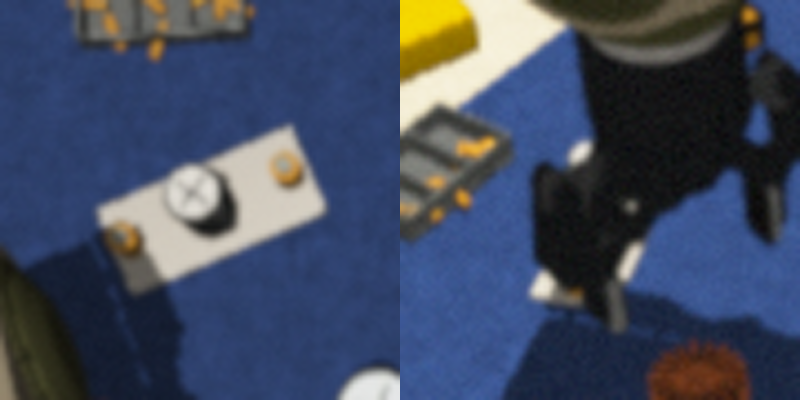

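View pics/l16.png

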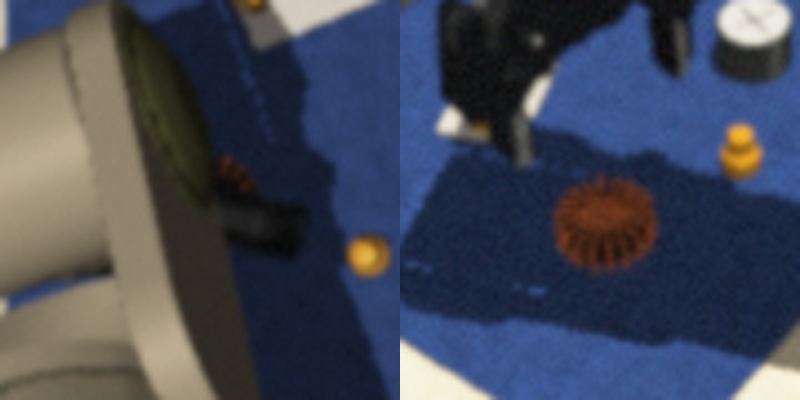

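The capacitor stands upright on the plate with its top at (194,198), between the posts at (123,237) and (287,167). The choke at (605,225) lies between the open fingers, and the brass cone is clear of them.

```bash
python3 -m handwheel '[{"delta_pos":[0.14,1,-0.23],"twist":[0,0,0],"jaw":1},{"delta_pos":[0.14,2.5,-0.23],"twist":[0,0,0],"jaw":1},{"delta_pos":[0.14,4,-0.23],"twist":[0,0,0],"jaw":1},{"delta_pos":[0.14,5.5,-0.23],"twist":[0,0,0],"jaw":1},{"delta_pos":[0.14,6.5,-0.23],"twist":[0,0,0],"jaw":1},{"delta_pos":[0.14,7.3,-0.23],"twist":[0,0,0],"jaw":1},{"delta_pos":[0.14,7.65,-0.23],"twist":[0,0,0],"jaw":0.9},{"delta_pos":[0.14,7.65,-0.23],"twist":[0,0,0],"jaw":0.85},{"delta_pos":[0.14,7.65,-0.23],"twist":[0,0,0],"jaw":0.8},{"delta_pos":[0.14,7.65,-0.23],"twist":[0,0,0],"jaw":0.75}]' 30; python3 -m handwheel '[{"delta_pos":[0,0,0],"twist":[0,0,0],"jaw":0.7},{"delta_pos":[0,0,0],"twist":[0,0,0],"jaw":0.65},{"delta_pos":[0,0,0],"twist":[0,0,0],"jaw":0.6},{"delta_pos":[0,0,0],"twist":[0,0,0],"jaw":0.55},{"delta_pos":[0,0,0],"twist":[0,0,0],"jaw":0.4},{"delta_pos":[0,0,0],"twist":[0,0,0],"jaw":0.4},{"delta_pos":[0,0,0],"twist":[0,0,0],"jaw":0.4},{"delta_pos":[0,0,0],"twist":[0,0,0],"jaw":0.4},{"delta_pos":[0,0,0],"twist":[0,0,0],"jaw":0.4},{"delta_pos":[0,0,0],"twist":[0,0,0],"jaw":0.4}]' 30; python3 go.py 478.2 320 60 77.5; python3 look.py 478 320 30 l17; python3 - <<'E'
from h import *
c=cap('top'); hsv=cv2.cvtColor(c['frame'],cv2.COLOR_RGB2HSV)
pr=lambda p:cv2.projectPoints(np.array([p],float),np.array(c['rvec'],float),c['t'],c['K'],c['D'])[0].ravel()
u,v=pr([606,260,67]); print(u,v, onplane(c,[[151+194/4.44-.4,127+198/4.44-.4]],67))
for uv in ([151+123/4.44,127+237/4.44],[151+287/4.44,127+167/4.44]): print(onplane(c,[uv],41))
E
```

```text
time_s: 37.6
eef_pos: [479.0, 320.5, -18.6]
ee_rot: [-0.551, 0.552, 0.443, -0.442]
force: [0.1, 0.3, 0.5]
grip_width: 0.754
time_s: 38.43
eef_pos: [478.7, 320.4, -18.6]
ee_rot: [-0.552, 0.552, 0.443, -0.442]
force: [-2.2, 0.0, 6.0]
grip_width: 0.593
delta_cm [-0.05 -7.87  0.04] twist [ 0.001 -0.001  0.   ] deg 0.1 now [478.7 320.4 -18.6] yaw 77.5 j6 -0.97 tilt [0.0007 0.0003] F [-2.2  0.   6. ] g 0.593 t 38.43
top crop origin 123 182 scale 4.44
side crop origin 177 227 scale 4.44
193.5749248037344 169.3302496469802 [[601.83984227 258.27423794  67.        ]]
[[584.40734993 297.79997065  41.        ]]
[[622.16479303 214.6123225   41.        ]]
```

```bash
sleep 2
```

```text
(no output)
```

View pics/l17.png

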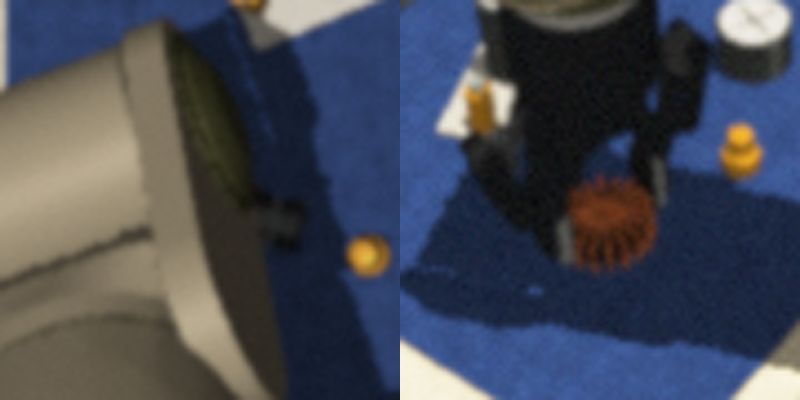

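The choke is gripped (0.593, 50 mm) at (610,225). The capacitor top at about (602, 258) is within 3 mm of the posts' midpoint (603, 256). Lift and carry.

```bash
python3 -m handwheel '[{"delta_pos":[0,-1,0],"twist":[0,0,0],"jaw":0.4},{"delta_pos":[0,-3,0],"twist":[0,0,0],"jaw":0.4},{"delta_pos":[0,-5,0],"twist":[0,0,0],"jaw":0.4},{"delta_pos":[0,-7.5,0],"twist":[0,0,0],"jaw":0.4},{"delta_pos":[0,-10,0],"twist":[0,0,0],"jaw":0.4},{"delta_pos":[0,-10,0],"twist":[0,0,0],"jaw":0.4},{"delta_pos":[0,-10,0],"twist":[0,0,0],"jaw":0.4},{"delta_pos":[0,-10,0],"twist":[0,0,0],"jaw":0.4},{"delta_pos":[0,-10,0],"twist":[0,0,0],"jaw":0.4},{"delta_pos":[0,-10,0],"twist":[0,0,0],"jaw":0.4}]'; python3 go.py 614.8 105.3 80 77.5
```

```text
time_s: 39.42
eef_pos: [478.0, 320.0, 79.7]
ee_rot: [0.552, -0.551, -0.442, 0.443]
force: [-0.1, 0.7, -1.6]
grip_width: 0.596
delta_cm [-17.99  -0.04 -18.02] twist [-0.002 -0.001 -0.001] deg 0.1 now [478.  320.   79.7] yaw 77.5 j6 -0.97 tilt [-0.0019 -0.0008] F [-0.1  0.7 -1.6] g 0.596 t 39.42
```

```bash
python3 -m handwheel '[{"delta_pos":[-2.5,0,-2.5],"twist":[0,0,0],"jaw":0.4},{"delta_pos":[-5,0,-5],"twist":[0,0,0],"jaw":0.4},{"delta_pos":[-7.5,0,-7.5],"twist":[0,0,0],"jaw":0.4},{"delta_pos":[-10,0,-10],"twist":[0,0,0],"jaw":0.4},{"delta_pos":[-12.5,0,-12.5],"twist":[0,0,0],"jaw":0.4},{"delta_pos":[-15,0,-15],"twist":[0,0,0],"jaw":0.4},{"delta_pos":[-17,0,-17],"twist":[0,0,0],"jaw":0.4},{"delta_pos":[-18,0,-18],"twist":[0,0,0],"jaw":0.4},{"delta_pos":[-18,0,-18],"twist":[0,0,0],"jaw":0.4},{"delta_pos":[-18,0,-18],"twist":[0,0,0],"jaw":0.4}]'; python3 go.py 614.8 105.3 -9 77.5
```

```text
time_s: 40.25
eef_pos: [614.7, 105.7, 79.9]
ee_rot: [0.552, -0.551, -0.442, 0.443]
force: [-0.2, 1.1, -0.6]
grip_width: 0.592
delta_cm [-0.04  8.89 -0.04] twist [-0.002 -0.001  0.   ] deg 0.1 now [614.7 105.7  79.9] yaw 77.4 j6 -1.37 tilt [-0.0015  0.0004] F [-0.2  1.1 -0.6] g 0.592 t 40.25
```

```bash
python3 -m handwheel '[{"delta_pos":[0,1.2,0],"twist":[0,0,0],"jaw":0.4},{"delta_pos":[0,2.5,0],"twist":[0,0,0],"jaw":0.4},{"delta_pos":[0,4,0],"twist":[0,0,0],"jaw":0.4},{"delta_pos":[0,5.5,0],"twist":[0,0,0],"jaw":0.4},{"delta_pos":[0,7,0],"twist":[0,0,0],"jaw":0.4},{"delta_pos":[0,8.2,0],"twist":[0,0,0],"jaw":0.4},{"delta_pos":[0,8.8,0],"twist":[0,0,0],"jaw":0.4},{"delta_pos":[0,8.9,0],"twist":[0,0,0],"jaw":0.4},{"delta_pos":[0,8.9,0],"twist":[0,0,0],"jaw":0.4},{"delta_pos":[0,8.9,0],"twist":[0,0,0],"jaw":0.4}]'; python3 go.py 614.8 105.3 -18.6 77.5; python3 look.py 630 102 15 l18
```

```text
time_s: 41.08
eef_pos: [615.5, 105.7, -7.6]
ee_rot: [-0.551, 0.552, 0.443, -0.442]
force: [0.9, 0.5, -1.7]
grip_width: 0.597
delta_cm [-0.06  1.1   0.06] twist [ 0.001 -0.     0.   ] deg 0.1 now [615.5 105.7  -7.6] yaw 77.5 j6 -1.37 tilt [ 0.0013 -0.    ] F [ 0.9  0.5 -1.7] g 0.597 t 41.08
top crop origin 220 119 scale 4.44
side crop origin 189 160 scale 4.44
```

```bash
sleep 2
```

```text
(no output)
```

View pics/l18.png

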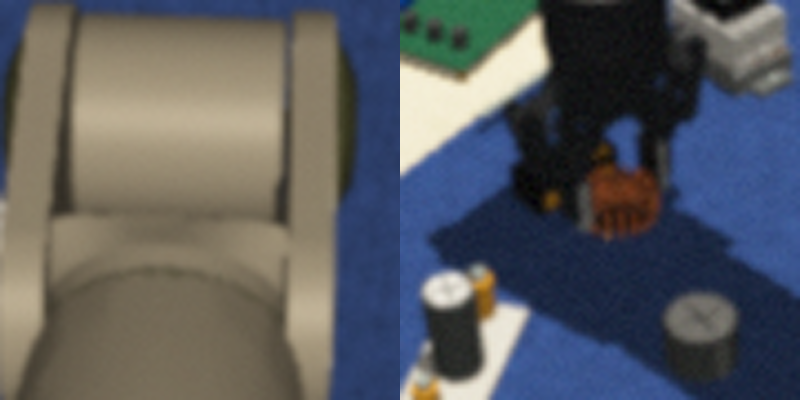

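The choke hangs in front of the three-pole block at (620,200), and the capacitor stands at (450,325). Lowering.

```bash
python3 -m handwheel '[{"delta_pos":[-0.04,0.2,0],"twist":[0,0,0],"jaw":0.4},{"delta_pos":[-0.04,0.35,0],"twist":[0,0,0],"jaw":0.4},{"delta_pos":[-0.04,0.5,0],"twist":[0,0,0],"jaw":0.4},{"delta_pos":[-0.04,0.65,0],"twist":[0,0,0],"jaw":0.4},{"delta_pos":[-0.04,0.8,0],"twist":[0,0,0],"jaw":0.4},{"delta_pos":[-0.04,0.9,0],"twist":[0,0,0],"jaw":0.4},{"delta_pos":[-0.04,1,0],"twist":[0,0,0],"jaw":0.4},{"delta_pos":[-0.04,1,0],"twist":[0,0,0],"jaw":0.4},{"delta_pos":[-0.04,1,0],"twist":[0,0,0],"jaw":0.4},{"delta_pos":[-0.04,1,0],"twist":[0,0,0],"jaw":0.4}]'; python3 -m handwheel '[{"delta_pos":[0,0.03,0],"twist":[0,0,0],"jaw":0.4},{"delta_pos":[0,0.06,0],"twist":[0,0,0],"jaw":0.4},{"delta_pos":[0,0.09,0],"twist":[0,0,0],"jaw":0.4},{"delta_pos":[0,0.12,0],"twist":[0,0,0],"jaw":0.4},{"delta_pos":[0,0.15,0],"twist":[0,0,0],"jaw":0.4},{"delta_pos":[0,0.18,0],"twist":[0,0,0],"jaw":0.4},{"delta_pos":[0,0.18,0],"twist":[0,0,0],"jaw":0.4},{"delta_pos":[0,0.18,0],"twist":[0,0,0],"jaw":0.4},{"delta_pos":[0,0.18,0],"twist":[0,0,0],"jaw":0.4},{"delta_pos":[0,0.18,0],"twist":[0,0,0],"jaw":0.4}]'
```

```text
time_s: 42.02
eef_pos: [615.1, 105.1, -18.3]
ee_rot: [-0.552, 0.552, 0.442, -0.442]
force: [1.0, 0.6, -1.6]
grip_width: 0.596
time_s: 42.85
eef_pos: [615.2, 105.1, -18.6]
ee_rot: [-0.551, 0.552, 0.443, -0.442]
force: [-7.0, -1.1, 13.0]
grip_width: 0.593
```

Contact. Release, lift, then back the arm away for a final look.

```bash
python3 -m handwheel '[{"delta_pos":[0,-0.1,0],"twist":[0,0,0],"jaw":0.6},{"delta_pos":[0,-0.1,0],"twist":[0,0,0],"jaw":0.65},{"delta_pos":[0,-0.1,0],"twist":[0,0,0],"jaw":0.7},{"delta_pos":[0,-0.1,0],"twist":[0,0,0],"jaw":0.8},{"delta_pos":[0,-0.1,0],"twist":[0,0,0],"jaw":0.85},{"delta_pos":[0,-1.5,0],"twist":[0,0,0],"jaw":0.85},{"delta_pos":[0,-4,0],"twist":[0,0,0],"jaw":0.9},{"delta_pos":[0,-7,0],"twist":[0,0,0],"jaw":1},{"delta_pos":[0,-10,0],"twist":[0,0,0],"jaw":1},{"delta_pos":[0,-12,0],"twist":[0,0,0],"jaw":1}]'; python3 go.py 400 -20 170 77.5
```

```text
time_s: 43.68
eef_pos: [615.8, 105.1, 102.8]
ee_rot: [-0.551, 0.552, 0.443, -0.442]
force: [1.0, 0.4, 1.1]
grip_width: 1.002
delta_cm [-16.89  -6.79  18.33] twist [ 0.003 -0.001  0.001] deg 0.2 now [615.8 105.1 102.8] yaw 77.5 j6 -1.37 tilt [ 0.003 -0.   ] F [1.  0.4 1.1] g 1.002 t 43.68
```

```bash
python3 -m handwheel '[{"delta_pos":[-1,-1,1.5],"twist":[0,0,0],"jaw":1},{"delta_pos":[-3,-2,3.5],"twist":[0,0,0],"jaw":1},{"delta_pos":[-5,-3,5.5],"twist":[0,0,0],"jaw":1},{"delta_pos":[-7,-4,7.5],"twist":[0,0,0],"jaw":1},{"delta_pos":[-9,-5,10],"twist":[0,0,0],"jaw":1},{"delta_pos":[-11,-6,12],"twist":[0,0,0],"jaw":1},{"delta_pos":[-13,-6.8,14],"twist":[0,0,0],"jaw":1},{"delta_pos":[-15,-6.8,16],"twist":[0,0,0],"jaw":1},{"delta_pos":[-17,-6.8,18],"twist":[0,0,0],"jaw":1},{"delta_pos":[-17,-6.8,18],"twist":[0,0,0],"jaw":1}]'; python3 - <<'E'
from h import *
t=cap('top');save(t,'topF.png');s=cap('side');save(s,'sideF.png'); print(telemetry.sense()['eef_pos'])
for n,c in(('top',t),('side',s)):
    f=c['frame']; hsv=cv2.cvtColor(f,cv2.COLOR_RGB2HSV); H,S,V=[hsv[:,:,i].astype(int) for i in range(3)]
    P=cloud(c)
    def m(mask,x,y,r,z,nm):
        w=mask&(np.hypot(P[:,:,0]-x,P[:,:,1]-y)<r)
        l=cv2.connectedComponents(w.astype(np.uint8))[1]
        i=1+np.argmax(np.bincount(l[l>0])[1:]); pts=np.argwhere(l==i)[:,::-1].astype(float)
        Q=onplane(c,pts,z)[:,:2].astype(np.float32); rr=cv2.minAreaRect(Q)
        zz=P[l==i][:,2]
        print(n,nm,len(pts),'cen',np.round(Q.mean(0),1),'rect',np.round(rr[0],1),np.round(rr[1],1),round(rr[2],1),'z',np.round(np.percentile(zz,[50,90]),1))
    br=(S<60)&(V>120); org=(H<22)&(S>110)&(V>60)
    m(br&(P[:,:,2]>50),606,260,30,67,'tall'); m(org,615,105,34,25,'choke'); m(br,500,167,35,35,'stout')
    m((V<70)&(P[:,:,2]>55),674,-85,40,71,'fan')
E
```

```text
time_s: 44.52
eef_pos: [399.7, -23.0, 167.9]
ee_rot: [0.552, -0.552, -0.442, 0.442]
force: [-0.6, 0.1, 0.1]
grip_width: 1.0
[402.48815281 -22.1193796  168.21394891]
top tall 119 cen [604.2 259.7] rect [605.  259.2] [25.2 27.8] 27.9 z [65.7 68.3]
top choke 296 cen [612.4 104.5] rect [612.1 104.3] [44.4 45.5] 19.7 z [22.3 25.3]
top stout 279 cen [498.9 167. ] rect [498.9 168. ] [41.1 41. ] 1.0 z [33.4 35.9]
top fan 154 cen [670.7 -83.5] rect [671.6 -84.6] [40.3 42.5] 81.5 z [67.2 71.5]
side tall 60 cen [604.7 261.5] rect [605.5 261.4] [25.4 22.4] 36.6 z [65.7 67. ]
side choke 181 cen [608.3 113.5] rect [607.9 113.5] [44.8 58.1] 39.5 z [21.6 24. ]
side stout 145 cen [499.6 169.2] rect [499.7 168.9] [39.5 40. ] 72.6 z [33.8 35.6]
side fan 116 cen [666.1 -70. ] rect [667.  -72.8] [56.4 55.1] 79.4 z [64.5 70.3]
```

```bash
sleep 2
```

```text
(no output)
```

View pics/topF.png

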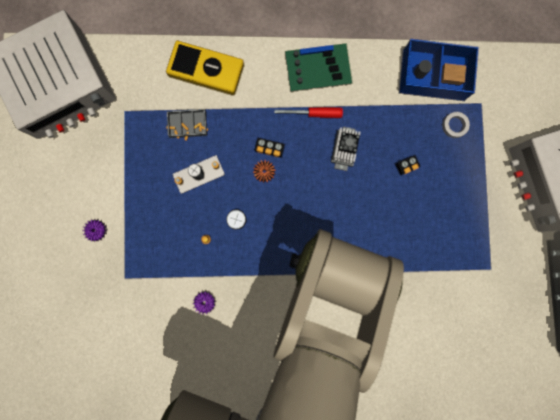

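View pics/sideF.png

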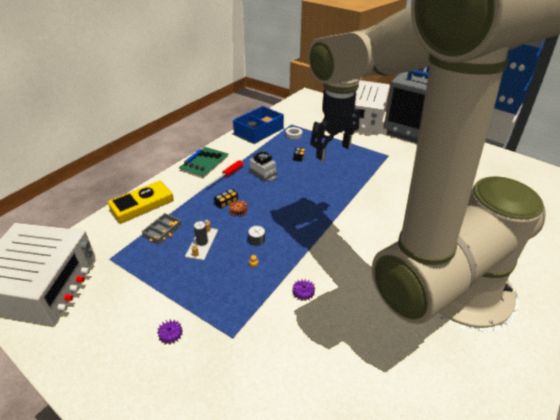

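```bash
python3 -m handwheel '[{"delta_pos":[0,0,0],"twist":[0,0,0],"jaw":1},{"delta_pos":[0,0,0],"twist":[0,0,0],"jaw":1},{"delta_pos":[0,0,0],"twist":[0,0,0],"jaw":1},{"delta_pos":[0,0,0],"twist":[0,0,0],"jaw":1},{"delta_pos":[0,0,0],"twist":[0,0,0],"jaw":1},{"delta_pos":[0,0,0],"twist":[0,0,0],"jaw":1},{"delta_pos":[0,0,0],"twist":[0,0,0],"jaw":1},{"delta_pos":[0,0,0],"twist":[0,0,0],"jaw":1},{"delta_pos":[0,0,0],"twist":[0,0,0],"jaw":1},{"delta_pos":[0,0,0],"twist":[0,0,0],"jaw":1}]'; python3 -c "
from rig import ctrl; print(ctrl.finish_job())"
```

```text
time_s: 45.45
eef_pos: [402.4, -21.8, 167.9]
ee_rot: [-0.552, 0.552, 0.442, -0.442]
force: [0.3, -0.4, 0.9]
grip_width: 0.997
the job is handed in; nothing more can be done
None
```

All five placements are done and the job was handed in at about 45 s. Each part was lowered to a light contact of 5 to 13 N before release. The final pictures show the sink on the module, the fan on the sink, the tall capacitor on the white base and the choke in front of the three-pole block. The arm was clear of everything.

**Last checks:**

| Part | Measured | Target |
|---|---|---|
| Heat sink | about (674, -85), square to within 0.2° (measured before the fan went on) | module centre (673.4, -83.8) |
| Fan | about (672, -85), -8.5° to -10.8° | sink centre (674, -85), -10.8° |
| Tall capacitor | (604 to 605, 260 to 261), upright | base centre (606, 260) |
| Choke | (612 to 615, 105), flat, gap about 15 to 18 mm | (614.8, 105.3) |
| Stout capacitor | not moved, within the 2 mm measuring error | where it started |

**What failed or disagreed:**
- **Missed first grasp:** the fingers closed above the heat sink without touching it. The cameras, then a touch on the mat, showed the fingertips about 27 mm higher than the reported TCP, so I used that offset from then on.
- **Touch force:** that touch on bare mat reached about 30 N, well under the limit.
- **Side camera:** its outlines of the fan and choke read 6 to 14 mm off because it also sees their side walls. For those two I relied on the top view and on where the arm released them.
- **Sink and posts:** the two cameras differed by about 5 mm on the sink's centre along its length. A rougher reading of the posts' tops put the capacitor about 3 mm from their midpoint. Both are within tolerance.

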